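Make the bench supply safe: output knob to its stop, lock-out clip on the eye

TASK

Make the bench supply safe: first turn its black output knob anticlockwise all the way to the end stop. Then pick up the red lock-out clip by its black handle and press it down over the crossbar of the steel lock eye until the bar has gone past the sprung gate and the gate has snapped shut under it; let go and leave the clip hanging there. Press firmly but do not ram the eye, and do not shove the other things on the bench about.

Things in the scene. Friction and masses are not known exactly. Their poses are not given: they have to be found in the camera images.
- supply: Fixed grey desktop supply, 165 deep (x), 200 wide (y). Its panel slopes 25 degrees, low edge towards -x: 50 high in front, 120 at the back. Origin under its centre. The knob's axis meets the panel at x -15, y -40. A display and three terminal posts (14 tall, 70 or more from the knob's axis) are on the panel's +y half.
- output_knob (a joint): Angle (rad) of the output knob from its end stop: 0 is the hard stop, fully anticlockwise seen facing the panel; grows clockwise to 4.7. A red tick on the panel marks the pointer at the stop. Stays where left; rubbing torque about 0.05 N m. Starts 1.9 to 3.6 rad from the stop, so most arms need two or three grasps.
- output_knob_grip (a point): Grip point of the black knob, on its axis, 37 above the panel, 7 below its flat top. The grip is a bar 44 long (this frame's x), 14 thick (y), 32 tall, on a disc of radius 23 whose top is 23 below this point. z points out of the panel along the axis, 25 degrees from vertical, leaning to the supply's -x. The frame turns with the knob; white pointer on the bar's -x end.
- lock_eye: Fixed lock eye: a staple of 8 mm round steel rod on a yellow foot plate 60 x 120 x 6. Origin under the plate's centre. The level crossbar runs along y, 105 above the table, between two posts at y +-42.
- eye_bar (a point): Middle of the lock eye's crossbar (rod axis, 105 above the table); y runs along the bar; 76 clear between the posts.
- clip: Loose red lock-out clip, 0.11 to 0.18 kg, upright on two feet: an upside-down U, 125 tall. Origin at the middle of its underside. Legs 8 (x) by 16 (y), inner faces at x +-12, inner roof at z 74; feet 60 (x) by 28 (y) overall, 14 tall. Black handle 36 (x) by 14 (y), z 84 to 125. Weighted low: it hangs upright from a bar.
- clip_handle (a point): Middle of the clip's black handle, 104 above the clip's underside; axes as the clip's.
- clip_gate (a joint): Gate angle of the clip (rad): 0 shut (sprung), up to 1.45 open. The gate bars the mouth at the clip's z 32 to 36, hinged on the -x leg, and swings only up and inwards. Pressed down on a bar lying along the clip's y, it yields to about 3 to 9 N, and shuts under the bar when the bar's centre has reached about clip z 53 to 58; the bar meets the roof at z 70.
- multimeter: Bystander: green multimeter, 150 x 75 x 34.
- board: Bystander: green circuit board, 100 x 75 x 6.
- screwdriver: Bystander: orange screwdriver.
- spool: Bystander: grey metal spool, 54 across, 40 tall.
- spray: Bystander: blue bottle with a white cap, 52 across, 170 tall.
There are look-alikes about, which are no part of the job. Several things have the shape of the clip; the one meant has the colours described above. Several things look just like the lock_eye: the one meant starts farthest to the robot's right.

How it is judged (in metres and radians):
On the way, in this order (a step that is already met when the one before it is completed fails the run):
1. the output knob is at its anticlockwise end stop (value of joint output_knob below 0.07 rad), for 0.3 s.
2. the crossbar is inside the clip and the gate is shut under it (value of joint output_knob below 0.07 rad and z of eye_bar in the frame of clip between 0.039 and 0.076 m and x of eye_bar in the frame of clip between -0.016 and 0.016 m and y of eye_bar in the frame of clip between -0.036 and 0.036 m and value of joint clip_gate below 0.1 rad), for 0.2 s.
At the end, for the whole second after the job is handed in: The output knob is within 0.07 rad of its end stop; the lock eye's crossbar lies inside the clip between shut gate (under 0.1 rad) and roof; the clip hangs upright (within 0.35 rad), at rest (under 0.03 m/s) and released (all of step 2 and linear speed of clip below 0.03 m/s and angle between clip's own z axis and vertical below 0.35 rad and contact force between the fingers and clip below 0.1 N); the robot touches nothing.
It fails at once if a bystander is shoved more than 40 mm (distance of any of multimeter, board, screwdriver, spool, spray from where it was at the start of the episode above 0.04 m).
It fails at once if the clip rams the lock eye with more than 60 N (contact force between clip and lock_eye above 60 N).
It also fails if it takes over 67 s, if anything falls off the work surface, if the arm or the gripper's body presses on something with over 40 N, if the wrist force passes 120 N, or if a joint passes its speed limit or range.

ROBOT

A 6-joint arm with a two-finger parallel gripper is mounted at the origin on the work surface. World frame = base frame: x ahead of the robot, y to its left, z up, the work surface at z = 0. Lengths are in m, angles in degrees, forces in N, time in s.
With the tool pointing down it reaches from about 0.4 to 0.925 m from the base axis. Payload 3.4 kg.
Tool frame: the origin (TCP) lies where the fingers leave the gripper's body, on its centre line; the fingertips stand r.tip_reach ahead of it and the grasp point (between the pads) lies 54 mm ahead of it (r.tip_reach is the distance from the TCP to the fingertips, in m); x points along the fingers, z is the direction in which the jaws open and shut, and the axes are right-handed (so a half turn about x gives the same grasp; the last joint's range is limited). The gripper opens to 85 mm and grips with 20 to 120 N. Pads are 22 mm wide; open, the fingers measure 114 mm over their backs; the gripper's body (76 mm by 85 mm) begins 54 mm behind the grasp point. The pads swing forward as they close: fully open they stand 13 mm farther back than shut.
Start: joints at [58.871, 17.578, 86.31, -0, 76.112, -4.211], TCP at [0.26, 0.513, 0.304] pointing down, gripper open.
Joint ranges: [-179.03, 179.03], [-60, 130.46], [8.19, 133.38], [-81.62, 261.62], [5.75, 156.47], [-153.77, 153.77]. Speed limits (degrees/s): [147.25, 147.25, 180, 180, 180, 180].

INTERFACE

Orientations are given as [roll, pitch, yaw] about the fixed x, y, z axes, in that order (R = Rz(yaw) Ry(pitch) Rx(roll)).
In Python, from bench import sensors, vision, r gives the robot as it stands.
- The arm moves only by the tool arm_command, never from a script. Its arguments are lists of equal length, an entry for each row: "travel": the shift along the world's x, y, z in m, a list of three; "turn": the turn, a rotation vector about the world's x, y, z in rad, a list of three; "hand": the opening, from -1 (shut) to 1 (fully open). In form: {"travel": [[x, y, z], ...], "turn": [[ax, ay, az], ...], "hand": [hand, ...]}. A call has 1 to 5 rows; each row shifts and turns the commanded pose from where the row before left it; what a row does not reach is not made up. A row lasts 1/12 s, in which the tool goes at most 41.7 mm and 7.16 degrees, less where a joint would pass 70% of its speed; a pose out of reach is approached as far as the arm can. A call is refused whole if a number of a shift passes 0.0417 or a number of a turn 0.125, either way. A call with a gripper value outside its range is refused whole. The fingers move at their own pace and stop on an object; "force" is the grip in N (left out, the last holds). Time passes only in rows, so rows that do not move let the fingers close. It gives the time, the measured TCP pose, the force and the opening at its end, in the units of the state.
- sensors.state(): the state, without advancing time (a new reading comes with each control period).
- vision.camera(name): name is "scene" or "top" or "wrist"; returns the picture (420x560x3 uint8, red, green, blue); there is no depth.
- vision.camera_params(name): a dict with "camera_matrix" (3x3 intrinsics, pixels), "dist" ([k1, k2, p1, p2, k3] as OpenCV has them; the pictures are not rectified), "R" (3x3) and "t" (3): a world point X has camera coordinates R X + t; the wrist camera has in their place "mount" (4x4, takes a point from camera to tool coordinates, whose origin is the TCP and whose axes are the tool frame's). Camera axes: x right, y down, z forward; pixel columns grow to the right and rows downward; lengths in m; the calibration is good to about 2 mm. A picture is of the moment at which its call begins: read the wrist's pose just before it. camera_params takes no time and is no camera call.
- r.job_done(): hands the job in, once; it reports no verdict.
The state is a dict: "time_s": time; "joint_pos": joint angles; "joint_velocities": joint speeds; "joint_torque": joint torques, N m; "tool_pos": TCP position; "orientation": TCP orientation; "force": force on the tool from outside, world axes, zero at the start; "torque": the same for the moment, N m; "finger_gap": finger opening in m.
Only numpy, scipy, OpenCV 4.12 (cv2) and the standard library are available. Lean on these libraries where they do the work, as an engineer would, in place of code of your own. Each camera call takes 0.05 s, during which the arm holds its last target.

## Working session

There is one attempt and no reset: what is moved stays moved. The work goes in short steps, Python scripts to look and compute and a tool call to move; the robot and the scene stay as the last step left them, time stands still between calls to the robot, and variables do not carry over. Pictures are saved under pics/ and viewed, and the job is handed in when it is done.

Besides the shell and the picture viewer there is one more tool, called after ">>>" as name(argument=value, ...) on one line, values as JSON. arm_command: Moves the arm, as the interface text tells. Its arguments: {"type":"object","properties":{"travel":{"type":"array"},"turn":{"type":"array"},"hand":{"type":"array"},"force":{"type":"number"}},"required":["travel","turn","hand"]}

```bash
ls; mkdir -p pics; python3 - <<'E'
from bench import sensors, vision, r
import cv2, numpy as np
print(sensors.state(), r.tip_reach)
for n in ["scene","top","wrist"]:
    im=vision.camera(n); cv2.imwrite(f"pics/{n}0.png",im[:,:,::-1]); np.save(f"pics/{n}0.npy",im)
    print(n,vision.camera_params(n))
E
```

```text
pics
{'time_s': 0.0, 'joint_pos': array([ 5.88711748e+01,  1.76215537e+01,  8.63827201e+01, -7.51272926e-05,
        7.61123260e+01, -4.21040075e+00]), 'joint_velocities': array([-0.04573279,  0.06247079,  0.09308798, -0.01997349, -0.02571019,
        0.01170095]), 'joint_torque': array([-1.87406433e-03, -4.57559931e+01, -2.51913124e+01, -3.85505828e-04,
        1.31373148e-02, -9.00544535e-06]), 'tool_pos': array([0.26004459, 0.5122206 , 0.30299567]), 'orientation': array([ 175.82541869,   89.88340018, -121.0929876 ]), 'force': array([-0.02537047,  1.06952025, -0.49319692]), 'torque': array([-0.03785436,  0.00086904,  0.0583401 ]), 'finger_gap': 0.08526935290375318} 0.0726
scene {'camera_matrix': array([[478.97299446,   0.        , 284.5682891 ],
       [  0.        , 478.97299446, 212.78387929],
       [  0.        ,   0.        ,   1.        ]]), 'dist': array([-0.05517591,  0.        ,  0.        ,  0.        ,  0.        ]), 'R': array([[-0.82899375,  0.55923365,  0.00520511],
       [ 0.37009662,  0.555552  , -0.74457402],
       [-0.41928255, -0.61532081, -0.66751962]]), 't': 
[... 414 characters left out ...]
10030942, -0.00449408, -0.99494614]]), 't': array([0.03315278, 0.56423417, 1.3551294 ])}
wrist {'camera_matrix': array([[336.22741757,   0.        , 275.57006126],
       [  0.        , 336.22741757, 210.78509981],
       [  0.        ,   0.        ,   1.        ]]), 'dist': array([-0.05307445,  0.        ,  0.        ,  0.        ,  0.        ]), 'mount': array([[-1.31550192e-04, -3.03489092e-01,  9.52834904e-01,
        -7.00256736e-02],
       [-2.05725631e-04, -9.52834883e-01, -3.03489114e-01,
         7.72751041e-02],
       [ 9.99999970e-01, -2.35946613e-04,  6.29101271e-05,
         5.40230078e-04],
       [ 0.00000000e+00,  0.00000000e+00,  0.00000000e+00,
         1.00000000e+00]])}
```

View pics/scene0.png

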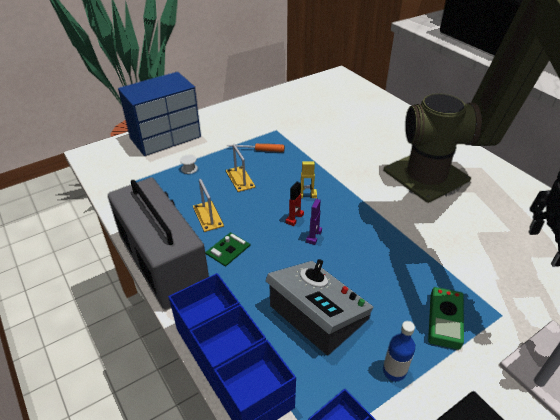

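View pics/top0.png

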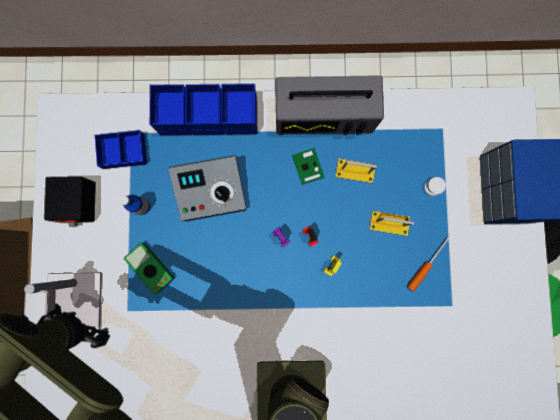

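View pics/wrist0.png

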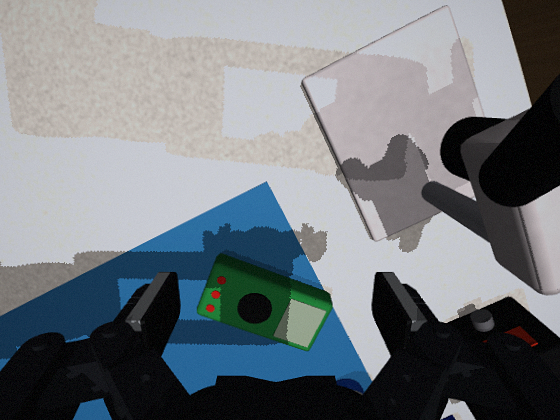

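Top view: the lock eyes are at about (355,170) and (391,222). The right one, (391,222), is farthest to the robot's right. Clip-shaped things are purple (281,237), red/black (310,236) and yellow (333,264), and the red one fits. The knob is at (222,191). I'll confirm these in an enlarged crop.

```bash
python3 - <<'E'
import cv2
a=cv2.imread("pics/top0.png"); s=cv2.imread("pics/scene0.png")
cv2.imwrite("pics/c1.png",cv2.resize(a[130:290,160:430],None,fx=2.9,fy=2.9,interpolation=cv2.INTER_CUBIC))
cv2.imwrite("pics/c2.png",cv2.resize(s[130:360,180:390],None,fx=2.6,fy=2.6,interpolation=cv2.INTER_CUBIC))
E
```

```text
(no output)
```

View pics/c1.png

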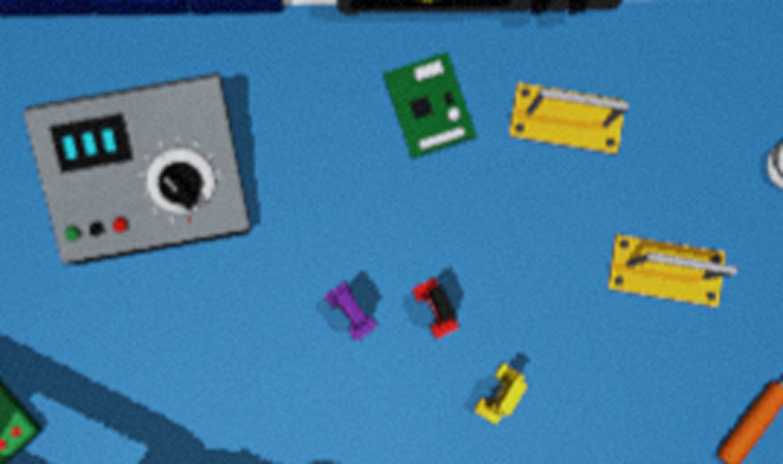

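View pics/c2.png

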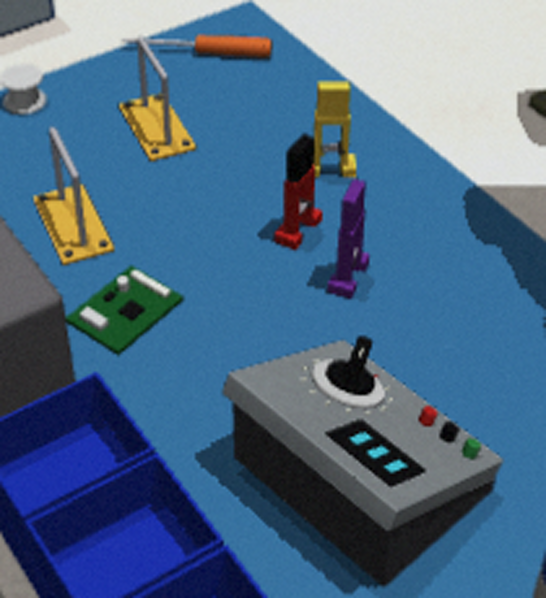

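The crop confirms all three: the red-bodied, black-handled clip at crop (437,308), the target eye at (670,270), and the knob at (181,184) with its red tick at (190,219).

```bash
cat > h.py <<'E'
import numpy as np, cv2
from scipy.spatial.transform import Rotation as Rot
from bench import sensors, vision, r
def toolT(s=None):
    s=s or sensors.state()
    return Rot.from_euler('xyz',s['orientation'],degrees=True).as_matrix(), np.array(s['tool_pos'])
def cam(name,s=None):
    p=vision.camera_params(name)
    if 'mount' in p:
        R,t=toolT(s); M=np.array(p['mount']); Rc=R@M[:3,:3]; o=R@M[:3,3]+t
        return p['camera_matrix'],p['dist'],Rc,o
    return p['camera_matrix'],p['dist'],p['R'].T,-p['R'].T@p['t']
def rays(c,px):
    K,d,Rc,o=c
    u=cv2.undistortPoints(np.array(px,float).reshape(-1,1,2),K,d).reshape(-1,2)
    v=np.c_[u,np.ones(len(u))]@Rc.T
    return o,v/np.linalg.norm(v,axis=1)[:,None]
def plane(c,px,z=None,n=None,p0=None):
    o,v=rays(c,px)
    if n is None: n=np.array([0,0,1.]);p0=np.array([0,0,z])
    return o+v*(((p0-o)@n)/(v@n))[:,None]
def tri(c1,p1,c2,p2):
    o1,a=rays(c1,[p1]);o2,b=rays(c2,[p2]);a=a[0];b=b[0]
    A=np.c_[a,-b];s=np.linalg.lstsq(A,o2-o1,rcond=None)[0]
    q1=o1+s[0]*a;q2=o2+s[1]*b
    return (q1+q2)/2,np.linalg.norm(q1-q2)
def proj(c,X):
    K,d,Rc,o=c
    rv=cv2.Rodrigues(Rc.T)[0]
    return cv2.projectPoints(np.array(X,float).reshape(-1,3),rv,-Rc.T@o,K,d)[0].reshape(-1,2)
def grab(name,fn):
    s=sensors.state(); im=vision.camera(name); cv2.imwrite(f"pics/{fn}.png",im[:,:,::-1])
    return im,cam(name,s)
def comps(m,mn=20):
    n,l,st,ce=cv2.connectedComponentsWithStats(m.astype(np.uint8))
    return [(l==i,st[i],ce[i]) for i in range(1,n) if st[i][4]>=mn]
E
python3 - <<'E'
from h import *
a=cv2.cvtColor(cv2.imread("pics/top0.png"),cv2.COLOR_BGR2HSV); c=cam("top"); sc=cam("scene")
H,S,V=[a[...,i].astype(int) for i in range(3)]
print("yellow")
for m,st,ce in comps((H>18)&(H<32)&(S>150)&(V>90),40):
    cnt=cv2.findContours(m.astype(np.uint8),0,2)[0]; q=cv2.boxPoints(cv2.minAreaRect(np.vstack(cnt)))
    w=plane(c,q,.006); print(st,ce,w[:,:2].round(4).tolist(),w.mean(0).round(4))
print("red")
for m,st,ce in comps(((H<8)|(H>172))&(S>150)&(V>70),8):
    print(st,ce.round(1),plane(c,[ce],.014).round(4))
print("tick/panel")
g=(S<45)&(V>90)&(V<190)
for m,st,ce in comps(g,800):
    if st[0]>400 or st[1]<120 or st[1]>260: continue
    q=cv2.boxPoints(cv2.minAreaRect(np.vstack(cv2.findContours(m.astype(np.uint8),0,2)[0])))
    print(st,ce,q.tolist())
E
```

```text
yellow
[336 159  38  23 515] [354.01747573 171.60582524] [[0.6698, -0.1516], [0.725, -0.1622], [0.7034, -0.2784], [0.6484, -0.2674]] [ 0.6866 -0.2149  0.006 ]
[370 211  40  24 540] [388.53518519 223.32037037] [[0.5012, -0.2536], [0.5568, -0.2645], [0.536, -0.381], [0.4806, -0.3696]] [ 0.5186 -0.3172  0.006 ]
[324 256  17  19 132] [333.28787879 265.84090909] [[0.3727, -0.106], [0.4207, -0.1366], [0.4031, -0.1649], [0.3552, -0.1342]] [ 0.3879 -0.1354  0.006 ]
red
[199 205   5   5  17] [200.9 207.1] [[0.576  0.2722 0.014 ]]
[ 55 220  21   2  37] [ 65.2 220.5] [[0.5406 0.6906 0.014 ]]
[303 227   8   7  32] [306.  229.7] [[ 0.5005 -0.0547  0.014 ]]
[309 240   9   6  36] [312.6 242.4] [[ 0.4606 -0.0743  0.014 ]]
tick/panel
[ 169  156   77   64 2803] [208.68498038 188.02497324] [[168.343994140625, 167.39199829101562], [235.75198364257812, 155.135986328125], [245.4639892578125, 208.552001953125], [178.05599975585938, 220.80801391601562]]
```

```bash
python3 - <<'E'
from h import *
c=cam("top"); sc=cam("scene")
f=plane(c,[[178.1,220.8],[245.5,208.6]],.05); b=plane(c,[[168.3,167.4],[235.8,155.1]],.12)
print(f,b,np.linalg.norm(f[0]-f[1]),np.linalg.norm(b[0]-b[1]))
d=f[0]-f[1]; yaw=np.degrees(np.arctan2(-d[0],d[1])); d2=b[0]-b[1];print(yaw,np.degrees(np.arctan2(-d2[0],d2[1])))
yw=np.radians(yaw)
ctr=(f[:,:2].mean(0)+b[:,:2].mean(0))/2; print(ctr)
# knob white disc in both views
for n,cc in (("top",c),("scene",sc)):
    im=cv2.imread(f"pics/{n}0.png"); hsv=cv2.cvtColor(im,cv2.COLOR_BGR2HSV).astype(int)
    x0,y0,x1,y1=(195,165,250,215) if n=="top" else (290,250,345,300)
    sub=im[y0:y1,x0:x1]; cv2.imwrite(f"pics/k_{n}.png",cv2.resize(sub,None,fx=11,fy=11,interpolation=cv2.INTER_NEAREST))
    w=(hsv[...,1]<45)&(hsv[...,2]>205); w[:y0]=0;w[y1:]=0;w[:,:x0]=0;w[:,x1:]=0
    p=cv2.findNonZero(w.astype(np.uint8)); 
    if p is not None: print(n,len(p),cv2.fitEllipse(cv2.convexHull(p)))
X=np.array([[0.5186,-0.3172,0.105]]); 
y=np.array([np.sin(np.radians(10.4)),np.cos(np.radians(10.4)),0])*.042
print(proj(c,[X[0]+y,X[0]-y]),proj(sc,[X[0]+y,X[0]-y]))
E
```

```text
[[0.53148282 0.33468325 0.05      ]
 [0.56553487 0.13036072 0.05      ]] [[0.6821157  0.34844879 0.12      ]
 [0.71576566 0.15226197 0.12      ]] 0.2071406241653975 0.1990517230456507
9.461856611884102 9.732668657305908
[0.62372476 0.24143868]
top 89 ((221.36378479003906, 191.80068969726562), (19.526782989501953, 21.29828643798828), 86.14020538330078)
[[383.66194793 218.01059688]
 [412.33189096 222.78334493]] [[243.56988756 159.24555937]
 [234.4224593  144.87672455]]
```

View pics/k_top.png

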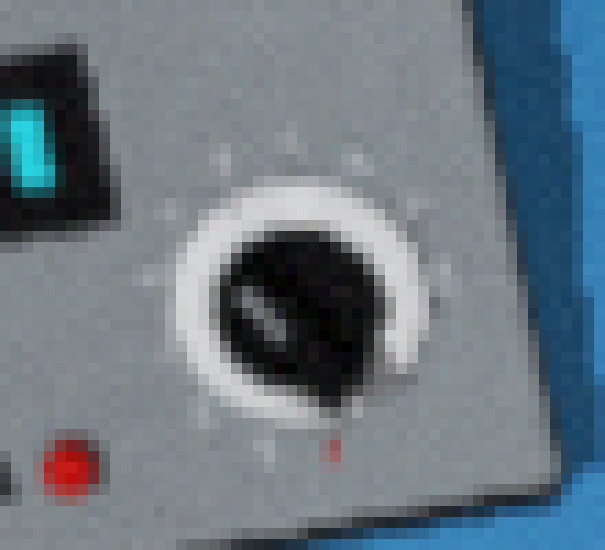

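View pics/k_scene.png

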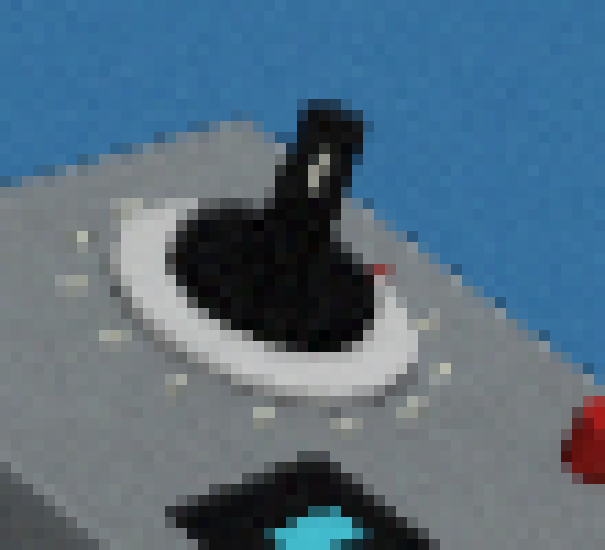

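```bash
python3 - <<'E'
from h import *
c=cam("top"); sc=cam("scene"); s=sensors.state(); R,t=toolT(s); print(R.round(3))
j=np.radians(s['joint_pos'])
F=(Rot.from_euler('z',j[0])*Rot.from_euler('y',j[1]+j[2])*Rot.from_euler('z',j[3])*Rot.from_euler('y',j[4])*Rot.from_euler('z',j[5])).as_matrix()
print("C",(F.T@R).round(3))
yaw=np.radians(9.6); n=Rot.from_euler('z',yaw).apply([-np.sin(np.radians(25)),0,np.cos(np.radians(25))])
print("n",n)
for z in (.08,.085): print(plane(c,[[222.4,192.8]],z), plane(sc,[[290+265/11,250+297/11]],z))
print(tri(c,[222.4,192.8],sc,[290+265/11,250+297/11]))
ex=Rot.from_euler('z',yaw).apply([np.cos(np.radians(25)),0,np.sin(np.radians(25))]);ey=np.cross(n,ex)
for ang in (2.3,2.5,2.7):
  p=-ex*np.cos(ang)+(-ey)*-np.sin(ang)*-1*-1 if 0 else -(ex*np.cos(-ang)+ey*np.sin(-ang)) # pointer dir
  G=np.array([.6156,.1995,.0825])+n*.044
  print(ang,p.round(3),proj(c,[G+p*.018,G-p*.022]).round(1).tolist(),proj(sc,[G+p*.022,G-p*.022]).round(1).tolist())
  ky=np.cross(n,-p)
  for sg in (1,-1):
    T=np.c_[-n,np.cross(sg*ky,-n),sg*ky]
    print(sg,Rot.from_matrix(T@R.T).as_rotvec().round(3), Rot.from_matrix(T).as_euler('xyz',degrees=True).round(1))
E
```

```text
[[-0.001 -0.892  0.453]
 [-0.001  0.453  0.892]
 [-1.     0.    -0.002]]
C [[-0.  0. -1.]
 [ 0.  1.  0.]
 [ 1. -0. -0.]]
n [-0.41669993 -0.07047952  0.90630779]
[[0.61090234 0.19669017 0.08      ]] [[0.61185288 0.19680272 0.08      ]]
[[0.61020413 0.19606365 0.085     ]] [[0.61459528 0.20010221 0.085     ]]
(array([0.61123991, 0.19656596, 0.07931425]), np.float64(0.0006405270925155374))
2.3 [0.471 0.836 0.282] [[215.2, 192.4], [227.3, 199.2]] [[321.3, 267.3], [318.6, 257.4]]
1 [ 0.413 -0.267 -1.634] [41.8 65.   9.6]
-1 [-0.257 -0.402  1.454] [-138.2   65.     9.6]
2.5 [0.616 0.711 0.339] [[215.9, 191.4], [226.4, 200.4]] [[319.5, 266.7], [320.3, 257.9]]
1 [ 0.45  -0.232 -1.829] [53.2 65.   9.6]
-1 [-0.211 -0.416  1.258] [-126.8   65.     9.6]
2.7 [0.737 0.558 0.382] [[216.8, 190.6], [225.3, 201.3]] [[317.7, 266.0], [322.0, 258.6]]
1 [ 0.487 -0.192 -2.025] [64.7 65.   9.6]
-1 [-0.165 -0.427  1.061] [-115.3   65.     9.6]
```

```bash
cat >> h.py <<'E'
C=np.array([[0,0,-1.],[0,1,0],[1,0,0]])
def wrist(T,j1,j23):
    B=(Rot.from_euler('z',j1,degrees=True)*Rot.from_euler('y',j23,degrees=True)).as_matrix()
    return Rot.from_matrix(B.T@T@C.T).as_euler('ZYZ',degrees=True)
yaw=np.radians(9.6)
def knobT(ang,sg):
    n=Rot.from_euler('z',yaw).apply([-np.sin(np.radians(25)),0,np.cos(np.radians(25))])
    ex=Rot.from_euler('z',yaw).apply([np.cos(np.radians(25)),0,np.sin(np.radians(25))]);ey=np.cross(n,ex)
    p=-(ex*np.cos(-ang)+ey*np.sin(-ang)); ky=np.cross(n,-p)
    return np.c_[-n,np.cross(sg*ky,-n),sg*ky],n,p
E
python3 - <<'E'
from h import *
s=sensors.state(); print(wrist(toolT(s)[0],s['joint_pos'][0],s['joint_pos'][1]+s['joint_pos'][2]))
for j23 in (90,110,130):
  for sg in (1,-1):
    for a in (2.7,0):
      print(j23,sg,a,wrist(knobT(a,sg)[0],18,j23).round(0))
E
```

```text
[ 3.77337259e-04  7.61116920e+01 -4.21210083e+00]
90 1 2.7 [-4. 65. 74.]
90 1 0 [ -4.  65. -81.]
90 -1 2.7 [  -4.   65. -106.]
90 -1 0 [-4. 65. 99.]
110 1 2.7 [-5. 45. 76.]
110 1 0 [ -5.  45. -79.]
110 -1 2.7 [  -5.   45. -104.]
110 -1 0 [ -5.  45. 101.]
130 1 2.7 [-8. 25. 80.]
130 1 0 [ -8.  25. -75.]
130 -1 2.7 [  -8.   25. -100.]
130 -1 0 [ -8.  25. 105.]
```

>>> arm_command(travel=[[0.0158, -0.0194, 0], [0.0158, -0.0194, 0], [0.0158, -0.0194, 0], [0.0158, -0.0194, 0], [0.0158, -0.0194, 0]], turn=[[0.0286, -0.0113, -0.119], [0.0286, -0.0113, -0.119], [0.0286, -0.0113, -0.119], [0.0286, -0.0113, -0.119], [0.0286, -0.0113, -0.119]], hand=[1, 1, 1, 1, 1], force=40)

```text
time_s: 0.57
tool_pos: [0.3397, 0.4146, 0.3036]
orientation: [22.6, 81.3, 51.2]
force: [0.4, -1.1, -0.0]
finger_gap: 0.0852
```

>>> arm_command(travel=[[0.0158, -0.0194, 0], [0.0158, -0.0194, 0], [0.0158, -0.0194, 0], [0.0158, -0.0194, 0], [0.0158, -0.0194, 0]], turn=[[0.0286, -0.0113, -0.119], [0.0286, -0.0113, -0.119], [0.0286, -0.0113, -0.119], [0.0286, -0.0113, -0.119], [0.0286, -0.0113, -0.119]], hand=[1, 1, 1, 1, 1])

```text
time_s: 0.98
tool_pos: [0.4187, 0.3174, 0.3037]
orientation: [39.9, 73.4, 33.9]
force: [0.9, 0.2, -0.1]
finger_gap: 0.0854
```

>>> arm_command(travel=[[0.0158, -0.0194, 0], [0.0158, -0.0194, 0], [0.0158, -0.0194, 0], [0.0158, -0.0194, 0], [0.0158, -0.0194, 0]], turn=[[0.0286, -0.0113, -0.119], [0.0286, -0.0113, -0.119], [0.0286, -0.0113, -0.119], [0.0286, -0.0113, -0.119], [0.0286, -0.0113, -0.119]], hand=[1, 1, 1, 1, 1])

```text
time_s: 1.4
tool_pos: [0.4975, 0.2204, 0.3036]
orientation: [57.5, 67.0, 16.3]
force: [0.4, -0.1, 0.5]
finger_gap: 0.0852
```

>>> arm_command(travel=[[0.0158, -0.0194, -0.02], [0.0158, -0.0194, -0.02], [0, 0, 0]], turn=[[0.0286, -0.0113, -0.119], [0.0286, -0.0113, -0.119], [0, 0, 0]], hand=[1, 1, 1])

```text
time_s: 1.65
tool_pos: [0.5283, 0.1799, 0.2599]
orientation: [64.3, 65.4, 8.9]
force: [-1.0, 0.5, -0.3]
finger_gap: 0.0857
```

```bash
python3 - <<'E'
from h import *
im,c=grab("wrist","w1"); s=sensors.state(); print(s['tool_pos'],s['orientation'],s['joint_pos'],s['force'])
T,n,p=knobT(2.7,1); R,t=toolT(); print("err rotvec",Rot.from_matrix(T@R.T).as_rotvec())
b=np.array([.6112,.1966,.0793]); print(proj(c,[b,b+n*.037,b+n*.044+p*.022,b+n*.044-p*.022]).round(1).tolist())
E
```

```text
[0.52803841 0.18110139 0.26114936] [64.26277241 65.3374628   9.13463843] [ 16.16279361  10.70462905 107.82947903  -4.8592207   37.06599355
  74.53615041] [-0.64167213 -0.31780942 -0.50861346]
err rotvec [ 0.00411046 -0.00529132  0.0012186 ]
[[272.3, 198.9], [271.9, 213.1], [271.6, 185.9], [272.1, 244.8]]
```

View pics/w1.png

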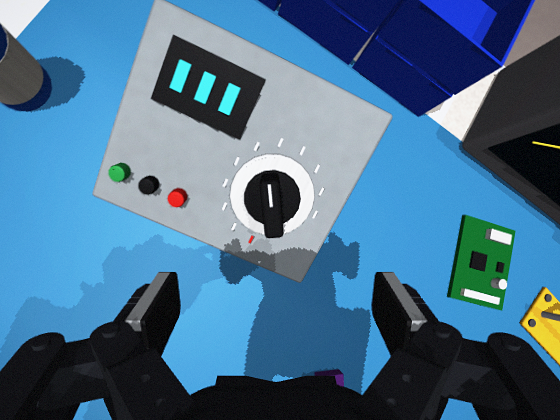

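```bash
python3 - <<'E'
from h import *
im=cv2.imread("pics/w1.png"); sub=im[145:260,210:340]
b=np.clip(sub.astype(float)*2.5,0,255).astype(np.uint8)
cv2.imwrite("pics/w1c.png",cv2.resize(b,None,fx=5,fy=5,interpolation=cv2.INTER_CUBIC))
hsv=cv2.cvtColor(im,cv2.COLOR_BGR2HSV).astype(int)
w=(hsv[...,1]<40)&(hsv[...,2]>195)
for m,st,ce in comps(w,15):
    if 200<ce[0]<340 and 130<ce[1]<270:
        pts=cv2.findNonZero(m.astype(np.uint8)); print(st,ce, cv2.fitEllipse(cv2.convexHull(pts)) if len(pts)>500 else cv2.fitLine(pts,2,0,.01,.01).ravel())
E
```

```text
[198 135  12  12  47] [203.10638298 140.14893617] [  0.76079166   0.6489962  203.10638    140.14894   ]
[277 138   7  10  34] [280.08823529 142.08823529] [  0.3963562   -0.91809684 280.08823    142.08824   ]
[237 141   7   8  23] [240.73913043 143.73913043] [  0.41883004   0.90806466 240.73914    143.73914   ]
[253 141   8  11  36] [256.36111111 145.83333333] [  0.4654862  -0.8850551 256.3611    145.83333  ]
[289 143  10  16  57] [293.84210526 149.70175439] [9.4161950e-02 9.9555689e-01 2.9384210e+02 1.4970175e+02]
[299 146   7  10  35] [302.22857143 150.28571429] [  0.43254867  -0.90161055 302.22858    150.28572   ]
[ 230  154   93   99 3343] [277.44570745 198.71163625] ((279.5423889160156, 205.12417602539062), (87.10379028320312, 111.16360473632812), 139.7794952392578)
[234 157   6   9  33] [236.51515152 160.72727273] [  0.3597861   -0.93303484 236.51515    160.72728   ]
[221 178   8  10  38] [224.84210526 182.44736842] [  0.50940555  -0.86052656 224.8421     182.44737   ]
[268 185   5  22  63] [269.73015873 195.25396825] [9.7333774e-02 9.9525177e-01 2.6973016e+02 1.9525397e+02]
[31
[... 564 characters left out ...]
 216.92307692] [  0.800303     0.59959584 331.69232    216.92308   ]
[210 223  14   9  37] [215.89189189 226.54054054] [ 9.8371518e-01 -1.7973430e-01  2.1589189e+02  2.2654054e+02]
[231 223  16  12  65] [238.18461538 228.10769231] [  0.9297778    0.36812124 238.18462    228.1077    ]
[320 222  11  14  56] [324.51785714 228.71428571] [  0.41986105  -0.9075884  324.51785    228.71428   ]
[241 233  11  18  72] [245.41666667 241.38888889] [  0.34720826  -0.93778807 245.41667    241.38889   ]
[218 235  23  14  54] [228.16666667 241.01851852] [  0.86190474  -0.5070702  228.16667    241.01852   ]
[251 234   7  11  26] [254.42307692 238.5       ] [  0.39198726  -0.91997063 254.42308    238.5       ]
```

View pics/w1c.png

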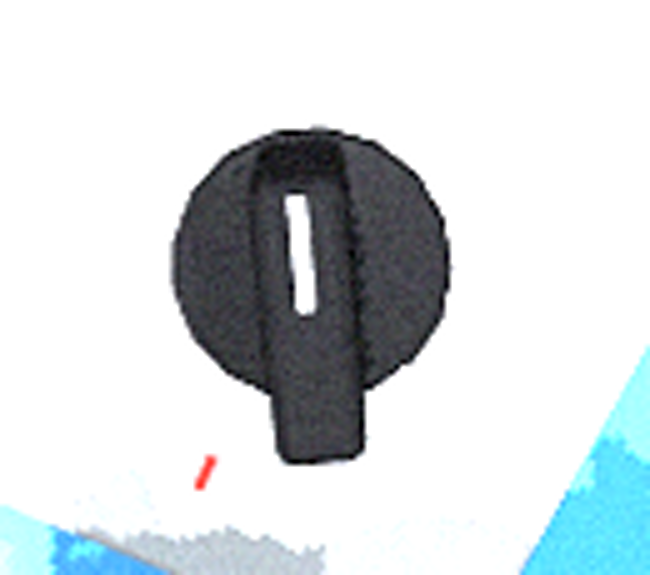

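```bash
python3 - <<'E'
from h import *
s=sensors.state(); w=cam("wrist",s); c=cam("top"); sc=cam("scene")
T,n,p=knobT(2.7,1)
A=tri(w,[269.7,195.3],c,[218.6,193.2]);B=tri(w,[269.7,195.3],sc,[318.9,265.5]);D=tri(c,[218.6,193.2],sc,[318.9,265.5])
print(A,B,D)
# ring: wrist/top/scene
print(tri(w,[272.5,194.5],c,[222.4,192.8]),tri(w,[272.5,194.5],sc,[290+265/11,250+297/11]))
# plane with top at panel z .0815 at knob
for b0 in (np.array([.6112,.1966,.0793]),np.array([.6156,.1995,.0825])):
  top=b0+n*.044
  q=plane(w,[[270.7,180],[274.4,237.5],[272.5,208.8]],n=n,p0=top); d=q[0]-q[1]; print(q.round(4).tolist(),np.linalg.norm(d))
  u=d/np.linalg.norm(d)
  a=np.arctan2(np.cross(u,knobT(0,1)[2])@n, u@knobT(0,1)[2]); print("ang",a, "axis base",q[2]-n*.044, "ring", plane(w,[[272.5,194.5]],n=n,p0=b0), "disc",plane(w,[[272.2,197.4]],n=n,p0=b0+n*.014)-n*.014)
  print("grip",q[2]-n*.007)
E
```

```text
(array([0.60556385, 0.20371586, 0.112742  ]), np.float64(0.0005049355145926646)) (array([0.60455686, 0.20368859, 0.12193751]), np.float64(0.001837615484375531)) (array([0.60433099, 0.2023868 , 0.12102647]), np.float64(0.0004292284581323445))
(array([0.61425609, 0.19861412, 0.07031893]), np.float64(0.004186422846351954)) (array([0.61377184, 0.1998638 , 0.08395754]), np.float64(0.0010018089923690674))
[[0.6118, 0.2101, 0.1292], [0.5817, 0.1842, 0.1133], [0.5971, 0.1975, 0.1215]] 0.04267528379933411
ang 2.6416391250485463 axis base [0.6154672  0.20061876 0.08157448] ring [[0.61408694 0.2000339  0.08089439]] disc [[0.61510052 0.2009433  0.08143113]]
grip [0.6000493  0.19801102 0.11510787]
[[0.6116, 0.2101, 0.13], [0.5816, 0.1844, 0.1143], [0.597, 0.1976, 0.1223]] 0.04251226946549579
ang 2.641639125048545 axis base [0.6153154  0.2007053  0.08246288] ring [[0.6139057  0.20009828 0.08176753]] disc [[0.61492561 0.20101146 0.08230747]]
grip [0.5998975  0.19809756 0.11599627]
```

```bash
python3 - <<'E'
from h import *
s=sensors.state();T,n,p=knobT(2.64,1); R,t=toolT(s); print(t,Rot.from_matrix(T@R.T).as_rotvec(), np.array([.600,.198,.1155])+n*.056-t)
E
```

```text
[0.52803841 0.18110139 0.26114936] [-0.02075136 -0.00939149  0.05567126] [ 0.0486264   0.01295175 -0.09489612]
```

>>> arm_command(travel=[[0.0094, 0.0064, -0.0097], [0.0131, 0.0022, -0.0284], [0.0131, 0.0022, -0.0284], [0.013, 0.0022, -0.0284], [0, 0, 0]], turn=[[-0.0208, -0.0094, 0.0557], [0, 0, 0], [0, 0, 0], [0, 0, 0], [0, 0, 0]], hand=[1, 1, 1, 1, 1])

```text
time_s: 2.12
tool_pos: [0.577, 0.1963, 0.1642]
orientation: [61.3, 65.1, 9.9]
force: [-0.9, 0.2, -0.6]
finger_gap: 0.0855
```

```bash
python3 - <<'E'
from h import *
im,c=grab("wrist","w2"); s=sensors.state();T,n,p=knobT(2.64,1); R,t=toolT(s); print(t,Rot.from_matrix(T@R.T).as_rotvec(), np.array([.600,.198,.1155])+n*.056-t,s['force'])
E
```

```text
[0.57669994 0.19623831 0.16623273] [-0.0003649  -0.00032437 -0.00391244] [-3.51368581e-05 -2.18516646e-03  2.05052169e-05] [-0.27757163 -0.42550022  0.34422022]
```

View pics/w2.png

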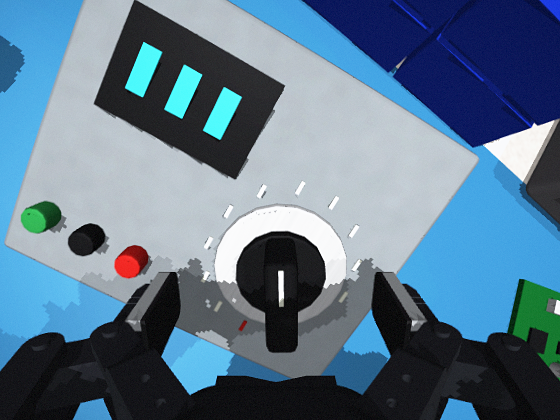

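Wrist view: the bar sits upright at column about 281 between the fingers, whose midpoint is about 277, so it's 2 mm off. I'll shift y by -2 mm and close.

>>> arm_command(travel=[[0, -0.002, 0], [0, 0, 0], [0, 0, 0], [0, 0, 0], [0, 0, 0]], turn=[[0, 0, 0], [0, 0, 0], [0, 0, 0], [0, 0, 0], [0, 0, 0]], hand=[1, -1, -1, -1, -1], force=40)

```text
time_s: 2.58
tool_pos: [0.5777, 0.194, 0.1707]
orientation: [61.5, 64.5, 9.9]
force: [0.2, -0.7, -0.4]
finger_gap: 0.0388
```

>>> arm_command(travel=[[0, 0, 0], [0, 0, 0], [0, 0, 0]], turn=[[0, 0, 0], [0, 0, 0], [0, 0, 0]], hand=[-1, -1, -1])

```text
time_s: 2.83
tool_pos: [0.577, 0.1947, 0.1698]
orientation: [61.6, 64.6, 10.1]
force: [-5.2, 4.1, 6.8]
finger_gap: 0.0128
```

```bash
python3 - <<'E'
from h import *
im,c=grab("wrist","w3"); s=sensors.state();T,n,p=knobT(2.64,1); R,t=toolT(s); print(t,Rot.from_matrix(T@R.T).as_rotvec(), np.array([.600,.198,.1155])+n*.056-t,s['force'],s['torque'],s['joint_pos'])
E
```

```text
[0.57701803 0.1946908  0.16984384] [-0.00370777  0.00589732 -0.00231242] [-0.00035323 -0.00063765 -0.00359061] [-5.50145115  4.46411748  5.81242418] [0.58525682 0.51137283 0.22748917] [ 15.89897491  21.4318596  109.24361917  -6.11086329  24.19253199
  72.47872659]
```

View pics/w3.png

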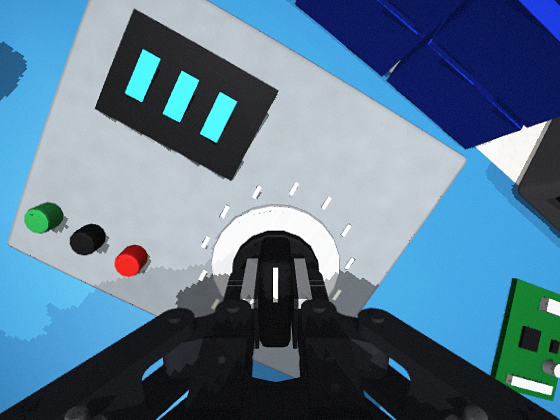

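>>> arm_command(travel=[[-0.001, 0, 0.0025], [0, 0, 0], [0, 0, 0], [0, 0, 0], [0, 0, 0]], turn=[[0, 0, 0], [-0.05, -0.0085, 0.109], [-0.05, -0.0085, 0.109], [-0.05, -0.0085, 0.109], [-0.05, -0.0085, 0.109]], hand=[-1, -1, -1, -1, -1])

```text
time_s: 3.3
tool_pos: [0.5752, 0.1961, 0.1694]
orientation: [34.4, 65.0, 10.7]
force: [0.2, 16.3, -11.9]
finger_gap: 0.0127
```

>>> arm_command(travel=[[0, 0, 0], [0, 0, 0], [0, 0, 0], [0, 0, 0], [0, 0, 0]], turn=[[-0.05, -0.0085, 0.109], [-0.05, -0.0085, 0.109], [-0.05, -0.0085, 0.109], [-0.05, -0.0085, 0.109], [-0.05, -0.0085, 0.109]], hand=[-1, -1, -1, -1, -1])

```text
time_s: 3.72
tool_pos: [0.5725, 0.1964, 0.1682]
orientation: [0.3, 65.5, 11.1]
force: [-6.1, 17.8, -10.4]
finger_gap: 0.0129
```

```bash
python3 - <<'E'
from h import *
im,c=grab("wrist","w4"); s=sensors.state();T,n,p=knobT(2.64-9*.12,1); R,t=toolT(s); print(t,Rot.from_matrix(T@R.T).as_rotvec(), np.array([.600,.198,.1155])+n*.056-t,s['force'],s['torque'],s['joint_pos'],s['finger_gap'])
E
```

```text
[0.57245195 0.19645661 0.16819902] [-0.00215436 -0.00876677 -0.01741402] [ 0.00421285 -0.00240346 -0.00194578] [ -4.1443632   18.43172544 -10.50771112] [2.7080481  1.42594966 1.34641002] [ 15.94516292  21.40655566 109.24549559  -4.80654067  24.97592494
   8.69480082] 0.012720580724716617
```

View pics/w4.png

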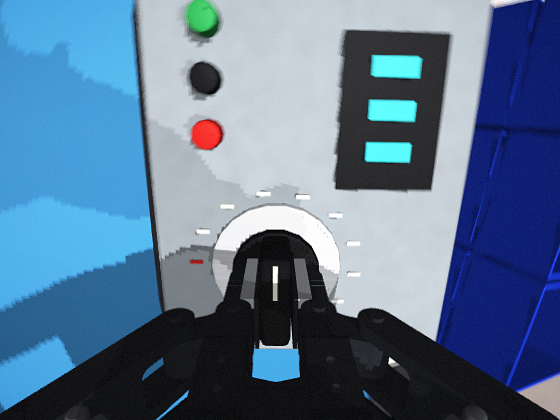

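The knob is turning: the pointer now points up at (275,285) and the tick is at (196,261), about 90° left. The side load is about 18 N, so I'll ease the offset and go on.

>>> arm_command(travel=[[-0.002, 0.002, -0.001], [0, 0, 0], [0, 0, 0], [0, 0, 0], [0, 0, 0]], turn=[[-0.05, -0.0085, 0.109], [-0.05, -0.0085, 0.109], [-0.05, -0.0085, 0.109], [-0.05, -0.0085, 0.109], [-0.05, -0.0085, 0.109]], hand=[-1, -1, -1, -1, -1])

```text
time_s: 4.18
tool_pos: [0.5699, 0.1955, 0.1669]
orientation: [-34.8, 65.9, 10.5]
force: [-4.0, 1.7, -7.4]
finger_gap: 0.013
```

>>> arm_command(travel=[[0, 0, 0], [0, 0, 0], [0, 0, 0], [0, 0, 0], [0, 0, 0]], turn=[[-0.05, -0.0085, 0.109], [-0.05, -0.0085, 0.109], [-0.05, -0.0085, 0.109], [-0.05, -0.0085, 0.109], [-0.05, -0.0085, 0.109]], hand=[-1, -1, -1, -1, -1])

```text
time_s: 4.6
tool_pos: [0.5687, 0.1931, 0.1661]
orientation: [-70.0, 66.2, 9.7]
force: [-5.3, -10.6, -5.7]
finger_gap: 0.0128
```

```bash
python3 - <<'E'
from h import *
s=sensors.state();T,n,p=knobT(0,1); R,t=toolT(s); print(t,Rot.from_matrix(T@R.T).as_rotvec(),Rot.from_matrix(T@R.T).as_rotvec()@n,s['force'],s['torque'],s['torque']@n,s['joint_pos'],s['finger_gap'])
E
```

```text
[0.5687049  0.19306146 0.16613491] [-0.13825226 -0.04536847  0.31621858] 0.34739862048560816 [ -5.33455445 -10.63293097  -5.676191  ] [-1.64437763  1.05117528 -0.72107577] -0.042390864019138975 [ 15.98420375  21.40943157 109.33541145  -5.84412094  25.74874398
 -58.98052511] 0.012763510684420986
```

>>> arm_command(travel=[[-0.001, -0.002, -0.001], [0, 0, 0], [0, 0, 0], [0, 0, 0], [0, 0, 0]], turn=[[-0.05, -0.0085, 0.109], [-0.05, -0.0085, 0.109], [-0.025, -0.004, 0.055], [-0.025, -0.004, 0.055], [0, 0, 0]], hand=[-1, -1, -1, -1, -1])

```text
time_s: 5.02
tool_pos: [0.5686, 0.1909, 0.166]
orientation: [-90.7, 66.2, 9.4]
force: [-4.4, -8.4, -3.9]
finger_gap: 0.0133
```

```bash
python3 - <<'E'
from h import *
im,c=grab("wrist","w5")
s=sensors.state();T,n,p=knobT(0,1); R,t=toolT(s); print(t,Rot.from_matrix(T@R.T).as_rotvec()@n,s['force'],s['torque'],s['torque']@n,s['joint_torque'][5],s['finger_gap'])
E
```

```text
[0.56860658 0.19091332 0.1659376 ] -0.007400454775463054 [-4.43679915 -8.38377017 -4.00545832] [-1.3726555   0.95319364 -0.81395857] -0.23289216842227733 -0.4380935523658991 0.01264116893520517
```

View pics/w5.png

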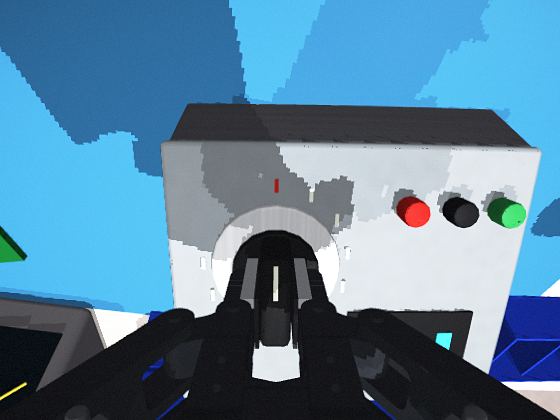

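>>> arm_command(travel=[[0, 0, 0], [0, 0, 0], [0, 0, 0], [0, 0, 0]], turn=[[-0.025, -0.004, 0.055], [-0.025, -0.004, 0.055], [0, 0, 0], [0, 0, 0]], hand=[-1, -1, -1, -1])

```text
time_s: 5.4
tool_pos: [0.5686, 0.1908, 0.166]
orientation: [-96.9, 66.3, 9.6]
force: [-5.7, -9.8, -2.0]
finger_gap: 0.013
```

```bash
python3 - <<'E'
from h import *
im,c=grab("wrist","w6")
s=sensors.state();T,n,p=knobT(0,1); R,t=toolT(s); print(t,Rot.from_matrix(T@R.T).as_rotvec()@n,s['force'],s['torque'],s['torque']@n,s['joint_torque'][5],s['finger_gap'])
im=cv2.imread("pics/w6.png")[150:350,190:370]
cv2.imwrite("pics/w6c.png",cv2.resize(np.clip(im*2.0,0,255).astype(np.uint8),None,fx=3,fy=3))
E
```

```text
[0.5686162  0.19084779 0.16605438] -0.11937537806998652 [-5.04695234 -9.06678652 -3.65108994] [-0.62594781  1.10866775 -2.79988248] -2.3548612553223363 -2.426379695534706 0.012953167178373397
```

View pics/w6c.png

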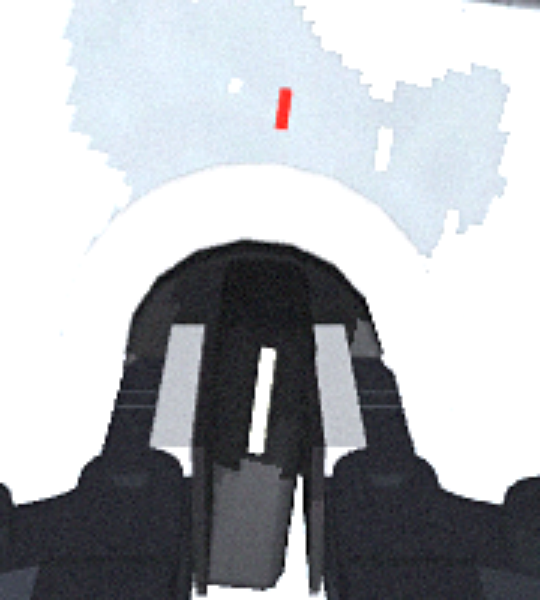

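Torque about the axis jumped to 2.35 N m and the pointer lines up with the tick, so the knob is on its stop. Release and retreat along the axis.

>>> arm_command(travel=[[0, 0, 0], [0, 0, 0], [0, 0, 0], [-0.005, -0.001, 0.01], [-0.013, -0.002, 0.028]], turn=[[0, 0, 0], [0, 0, 0], [0, 0, 0], [0, 0, 0], [0, 0, 0]], hand=[1, 1, 1, 1, 1])

```text
time_s: 5.87
tool_pos: [0.5551, 0.1908, 0.2053]
orientation: [-97.2, 65.8, 9.8]
force: [0.7, -0.0, -0.3]
finger_gap: 0.0726
```

>>> arm_command(travel=[[-0.013, -0.002, 0.028], [-0.013, -0.002, 0.028], [-0.013, -0.002, 0.028], [0, 0, 0.03], [0, 0, 0]], turn=[[0, 0, 0], [0, 0, 0], [0, 0, 0], [0, 0, 0], [0, 0, 0]], hand=[1, 1, 1, 1, 1])

```text
time_s: 6.28
tool_pos: [0.519, 0.1862, 0.3304]
orientation: [-96.9, 64.6, 10.2]
force: [1.9, 0.6, 1.4]
finger_gap: 0.0852
```

```bash
python3 - <<'E'
from h import *
im,c=grab("wrist","w7"); s=sensors.state(); print(s['tool_pos'],s['orientation'],s['joint_pos'],s['force'])
R,t=toolT(s)
# clip target: jaws along clip y; clip x yaw 26 (mod 180)
for ya in (26,206):
  a=np.radians(ya)
  cy=np.array([-np.sin(a),np.cos(a),0]); T=np.c_[[0,0,-1],np.cross(cy,[0,0,-1]),cy]
  print(ya,Rot.from_matrix(T@R.T).as_rotvec().round(3),wrist(T,-8,110).round(1))
  a=np.radians(ya-26-10.4);cy=np.array([-np.sin(a),np.cos(a),0]); T=np.c_[[0,0,-1],np.cross(cy,[0,0,-1]),cy]
  print("eye",wrist(T,-31,110).round(1))
E
```

```text
[0.51832596 0.18594117 0.32769354] [-96.93774527  64.81703845  10.09140651] [ 16.91291802   5.73543542 103.05194857  -4.0115996   46.25624908
 -87.98319513] [ 0.20170712  0.5609245  -0.27004847]
26 [-0.111  0.426  0.154] [   0.   70. -124.]
eye [   0.    70.  -110.6]
206 [ 0.632  0.164 -2.916] [ 0. 70. 56.]
eye [-0.  70.  69.4]
```

View pics/w7.png

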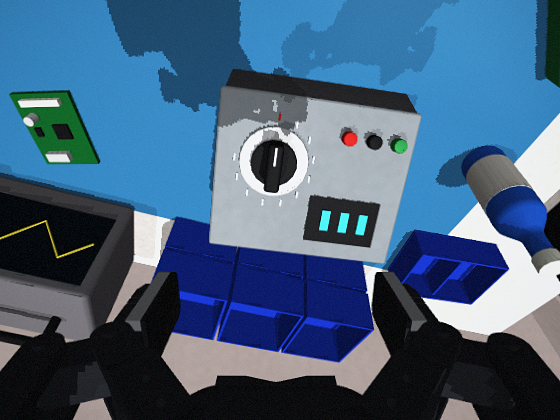

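```bash
python3 - <<'E'
from h import *
im=cv2.imread("pics/w7.png"); w=cam("wrist"); 
hsv=cv2.cvtColor(im,cv2.COLOR_BGR2HSV).astype(int)
T0,n,p0=knobT(0,1); b0=np.array([.615,.2005,.082])
for m,st,ce in comps((hsv[...,1]<60)&(hsv[...,2]>150),10):
    if 265<ce[0]<285 and 140<ce[1]<175 and st[4]<200:
        l=cv2.fitLine(cv2.findNonZero(m.astype(np.uint8)),2,0,.01,.01).ravel(); print(st,ce,l)
        q=plane(w,[ce-l[:2]*8,ce+l[:2]*8],n=n,p0=b0+n*.044); u=q[0]-q[1]; u/=np.linalg.norm(u)
        if u@p0<0:u=-u
        print("ang",np.arctan2(np.cross(u,p0)@n,u@p0))
red=((hsv[...,0]<8)|(hsv[...,0]>172))&(hsv[...,1]>120)
for m,st,ce in comps(red,4):
    if 265<ce[0]<295 and ce[1]<135:
        q=plane(w,[ce],n=n,p0=b0)[0]-b0; print("tick",ce,q,np.arctan2(np.cross(q,p0)@n,q@p0))
E
```

```text
[273 148   5  19  45] [274.97777778 156.71111111] [ 1.2905736e-01 -9.9163711e-01  2.7497778e+02  1.5671111e+02]
ang 0.0011811692706614981
tick [279.2 116.6] [-0.0438664  -0.00958726 -0.02091434] -0.04316493340516998
```

>>> arm_command(travel=[[-0.006, -0.04, 0], [-0.006, -0.04, 0], [-0.006, -0.04, 0], [-0.006, -0.04, 0], [-0.006, -0.04, 0]], turn=[[-0.0278, 0.1065, 0.0385], [-0.0278, 0.1065, 0.0385], [-0.0278, 0.1065, 0.0385], [-0.0278, 0.1065, 0.0385], [0, 0, 0]], hand=[1, 1, 1, 1, 1])

```text
time_s: 6.75
tool_pos: [0.4888, -0.0166, 0.3213]
orientation: [88.2, 89.1, -155.7]
force: [1.6, -0.9, -0.3]
finger_gap: 0.0852
```

>>> arm_command(travel=[[-0.004, -0.025, -0.014], [-0.004, -0.025, -0.014], [0, 0, 0]], turn=[[0, 0, 0], [0, 0, 0], [0, 0, 0]], hand=[1, 1, 1])

```text
time_s: 7.0
tool_pos: [0.4764, -0.0684, 0.2906]
orientation: [87.3, 89.0, -156.9]
force: [-0.3, 0.6, 0.1]
finger_gap: 0.0855
```

```bash
python3 - <<'E'
from h import *
im,c=grab("wrist","w8"); s=sensors.state(); print(s['tool_pos'],s['orientation'],s['joint_pos'],s['force'])
print(proj(c,[[.4805,-.0645,.125],[.4805,-.0645,.0]]))
E
```

```text
[ 0.4771108  -0.06664971  0.29168159] [  83.68772324   89.09012894 -160.52864815] [ -12.67673163   11.0710023    97.53694332   -0.5085833    72.16309659
 -128.3013183 ] [0.23602579 0.39180505 0.25878477]
[[277.76677792 223.97906069]
 [276.92110105 187.18514931]]
```

View pics/w8.png

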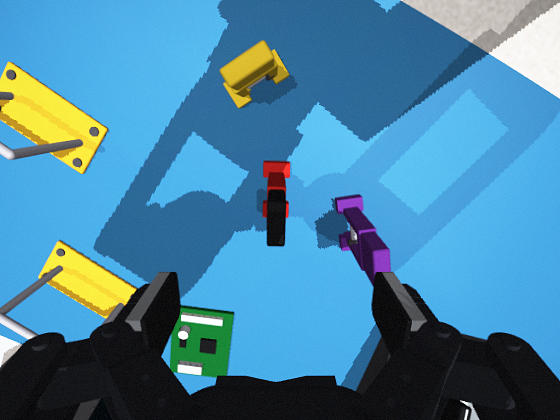

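```bash
python3 - <<'E'
from h import *
im=cv2.imread("pics/w8.png"); s=sensors.state(); w=cam("wrist",s)
hsv=cv2.cvtColor(im,cv2.COLOR_BGR2HSV).astype(int)
for nm,k in (("blk",hsv[...,2]<45),("red",((hsv[...,0]<8)|(hsv[...,0]>172))&(hsv[...,1]>150))):
  for m,st,ce in comps(k,30):
    if 250<ce[0]<300 and 150<ce[1]<260:
        rc=cv2.minAreaRect(cv2.findNonZero(m.astype(np.uint8))); print(nm,st,ce,rc)
cv2.imwrite("pics/w8c.png",cv2.resize(np.clip(im[150:260,240:315]*2.0,0,255).astype(np.uint8),None,fx=5,fy=5))
E
```

```text
blk [267 190  19  56 981] [275.7196738  217.69724771] ((276.0, 217.5), (55.0, 18.0), 90.0)
red [263 161  27  38 667] [275.85307346 174.66266867] ((276.0, 179.5), (37.0, 26.0), 90.0)
red [263 200   5  17  80] [265.     208.3875] ((265.0, 208.0), (16.0, 4.0), 90.0)
red [285 201   4  16  45] [286.28888889 208.93333333] ((286.5, 208.5), (15.0, 3.0), 90.0)
```

View pics/w8c.png

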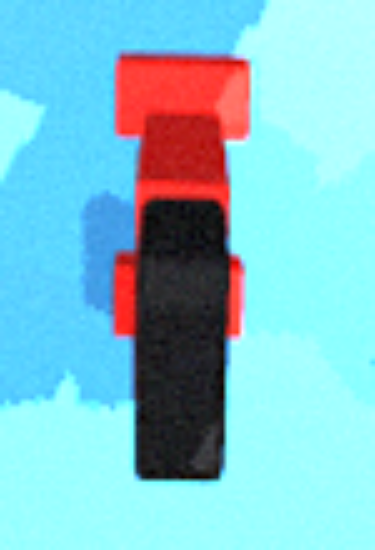

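```bash
python3 - <<'E'
from h import *
s=sensors.state(); w=cam("wrist",s); R,t=toolT(s)
q=plane(w,[[276,223.3],[276,201.5],[276,245.6],[267,223],[285,223]],.125); print(q.round(4)); d=q[1]-q[2]; print(np.linalg.norm(d),np.linalg.norm(q[3]-q[4]))
f=plane(w,[[276.6,158+0],[275.8,209]],.014); print(f, np.degrees(np.arctan2(*(f[1]-f[0])[1::-1])))
print("yaw",np.degrees(np.arctan2(d[1],d[0])))
for ya in (24,26,28):
  a=np.radians(ya)
  cy=np.array([-np.sin(a),np.cos(a),0]); T=np.c_[[0,0,-1],np.cross(cy,[0,0,-1]),cy]
  print(Rot.from_matrix(T@R.T).as_rotvec().round(4))
print("tcp target delta",np.r_[q[0][:2],.104+.054+.004]-t)
E
```

```text
[[ 0.4819 -0.0637  0.125 ]
 [ 0.4667 -0.071   0.125 ]
 [ 0.4981 -0.0559  0.125 ]
 [ 0.4846 -0.0698  0.125 ]
 [ 0.4787 -0.0577  0.125 ]]
0.034866385070816755 0.013452537208293779
[[ 0.45132739 -0.07733518  0.014     ]
 [ 0.50131245 -0.05411146  0.014     ]] 24.920205896779205
yaw -154.20755582280253
[ 0.0051 -0.0151 -0.0311]
[ 0.0053 -0.015   0.0038]
[ 0.0056 -0.0149  0.0387]
tcp target delta [ 0.00475244  0.00297035 -0.12968159]
```

>>> arm_command(travel=[[0.005, 0.003, 0], [0, 0, -0.04], [0, 0, -0.04], [0, 0, -0.03], [0, 0, 0]], turn=[[0.005, -0.015, -0.004], [0, 0, 0], [0, 0, 0], [0, 0, 0], [0, 0, 0]], hand=[0.1, 0.1, 0.1, 0.1, 0.1])

```text
time_s: 7.47
tool_pos: [0.4805, -0.0598, 0.1791]
orientation: [42.7, 89.7, 158.5]
force: [-1.0, 1.0, -0.0]
finger_gap: 0.0468
```

```bash
python3 - <<'E'
from h import *
im,c=grab("wrist","w9"); s=sensors.state(); print(s['tool_pos'],s['orientation'],s['finger_gap'],s['force'])
E
```

```text
[ 0.4820841  -0.06026136  0.18159996] [ 26.71101562  89.89994401 142.5544035 ] 0.04672181012719238 [-0.10815521  0.0910997   0.45352421]
```

View pics/w9.png

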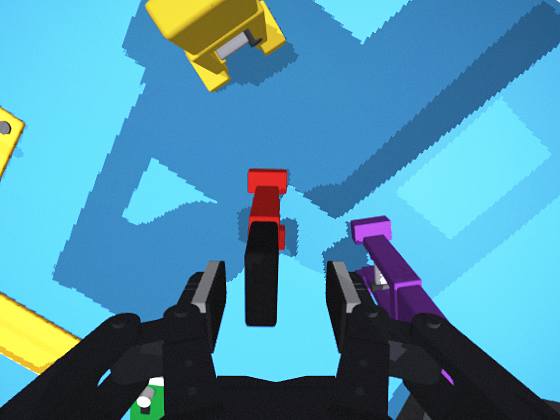

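>>> arm_command(travel=[[0.002, -0.0045, 0], [0, 0, -0.01], [0, 0, -0.009], [0, 0, 0]], turn=[[0, 0, 0], [0, 0, 0], [0, 0, 0], [0, 0, 0]], hand=[0.1, 0.1, 0.1, 0.1])

```text
time_s: 7.85
tool_pos: [0.4864, -0.0665, 0.1652]
orientation: [-126.8, 89.6, -11.1]
force: [-0.0, -0.5, -1.0]
finger_gap: 0.0466
```

```bash
python3 - <<'E'
from h import *
im,c=grab("wrist","w10"); s=sensors.state(); print(s['tool_pos'],s['orientation'],s['finger_gap'],s['force'])
E
```

```text
[ 0.48619379 -0.06655584  0.16544359] [-126.73288492   89.66363866  -10.96753153] 0.04667200045563142 [ 0.3336674  -0.10026121  0.36060314]
```

View pics/w10.png

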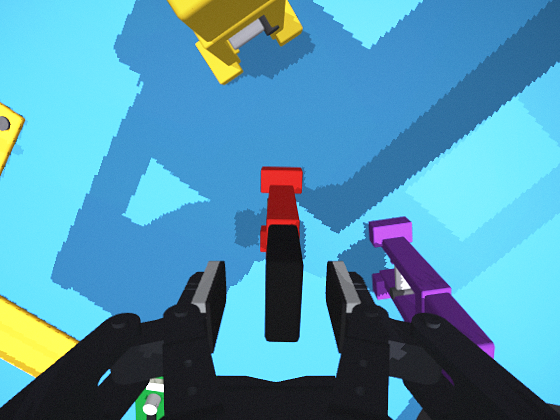

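>>> arm_command(travel=[[-0.002, 0.002, -0.003], [0, 0, 0], [0, 0, 0], [0, 0, 0], [0, 0, 0]], turn=[[0, 0, 0], [0, 0, 0], [0, 0, 0], [0, 0, 0], [0, 0, 0]], hand=[0.1, -1, -1, -1, -1], force=60)

```text
time_s: 8.32
tool_pos: [0.4838, -0.0646, 0.162]
orientation: [-126.6, 89.7, -10.9]
force: [0.0, -0.3, 3.5]
finger_gap: 0.0133
```

>>> arm_command(travel=[[0, 0, 0], [0, 0, 0], [0, 0, 0]], turn=[[0, 0, 0], [0, 0, 0], [0, 0, 0]], hand=[-1, -1, -1])

```text
time_s: 8.57
tool_pos: [0.4838, -0.0646, 0.162]
orientation: [-126.8, 89.7, -11.1]
force: [0.0, 0.3, 5.5]
finger_gap: 0.0136
```

```bash
python3 - <<'E'
from h import *
im,c=grab("wrist","w11"); s=sensors.state(); print(s['tool_pos'],s['orientation'],s['finger_gap'],s['force'],s['joint_pos'])
E
```

```text
[ 0.48382508 -0.06464287  0.16199045] [-126.47936511   89.70706568  -10.73305083] 0.013220075622635769 [-0.10533827  0.34946268  5.65843993] [-1.25754893e+01  1.98828268e+01  1.07472334e+02  1.18948781e-02
  5.23520568e+01 -1.28329045e+02]
```

View pics/w11.png

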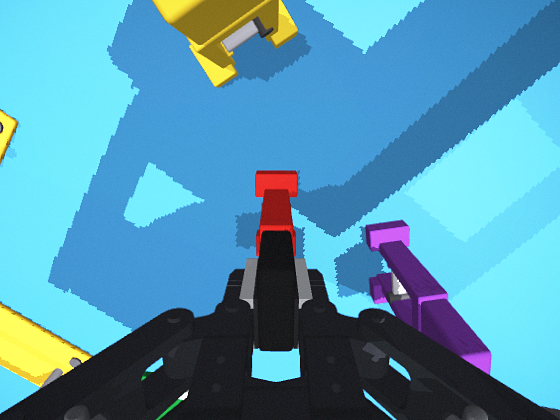

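>>> arm_command(travel=[[0, 0, 0.03], [0, 0, 0.04], [0, 0, 0.04], [0, 0, 0.04], [0, 0, 0]], turn=[[0, 0, 0], [0, 0, 0], [0, 0, 0], [0, 0, 0], [0, 0, 0]], hand=[-1, -1, -1, -1, -1])

```text
time_s: 9.03
tool_pos: [0.4874, -0.0655, 0.319]
orientation: [-128.5, 88.9, -12.8]
force: [1.4, -1.4, -0.7]
finger_gap: 0.0137
```

```bash
python3 - <<'E'
from h import *
im,c=grab("wrist","w12"); s=sensors.state(); print(s['tool_pos'],s['finger_gap'],s['force'])
R,t=toolT(s); print(R.round(3))
a=np.radians(-10.4)
cy=np.array([-np.sin(a),np.cos(a),0]); T=np.c_[[0,0,-1],np.cross(cy,[0,0,-1]),cy]
print(Rot.from_matrix(T@R.T).as_rotvec().round(4))
im,_=grab("scene","s12"); 
E
```

```text
[ 0.4860149  -0.06518902  0.3157204 ] 0.013371097223843262 [ 0.17479833  1.05014956 -2.39542641]
[[ 0.014 -0.901 -0.434]
 [-0.003 -0.434  0.901]
 [-1.    -0.011 -0.009]]
[ 0.0075  0.0126 -0.6309]
```

View pics/w12.png

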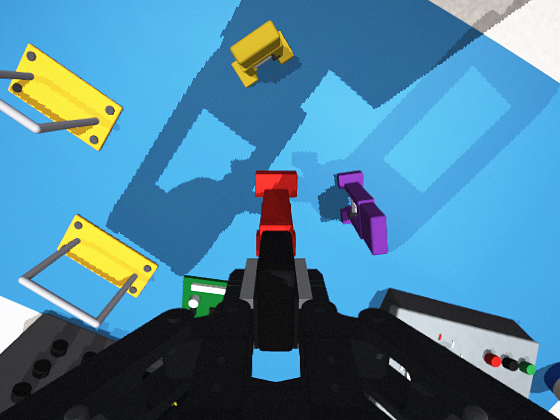

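View pics/s12.png

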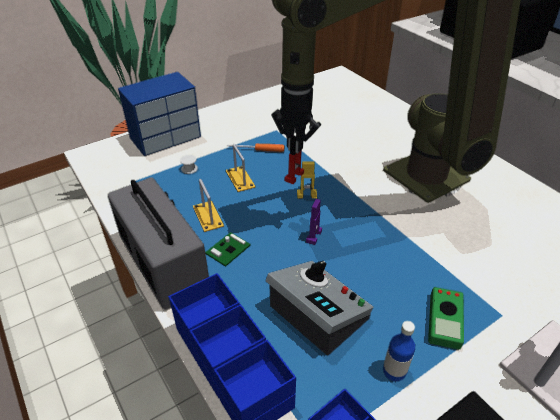

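>>> arm_command(travel=[[0.005, -0.036, 0], [0.005, -0.036, 0], [0.005, -0.036, 0], [0.005, -0.036, 0], [0.005, -0.036, 0]], turn=[[0.001, 0.002, -0.09], [0.001, 0.002, -0.09], [0.001, 0.002, -0.09], [0.001, 0.002, -0.09], [0.001, 0.002, -0.09]], hand=[-1, -1, -1, -1, -1])

```text
time_s: 9.55
tool_pos: [0.5072, -0.2455, 0.3084]
orientation: [54.2, 89.3, 144.0]
force: [0.6, 0.7, -1.5]
finger_gap: 0.0134
```

>>> arm_command(travel=[[0.004, -0.036, 0], [0.004, -0.036, 0], [0, 0, 0], [0, 0, 0]], turn=[[0.001, 0.001, -0.09], [0.001, 0.001, -0.09], [0, 0, 0], [0, 0, 0]], hand=[-1, -1, -1, -1])

```text
time_s: 9.88
tool_pos: [0.5154, -0.3181, 0.3078]
orientation: [55.6, 89.1, 135.1]
force: [-0.7, 0.9, -2.3]
finger_gap: 0.0132
```

```bash
python3 - <<'E'
from h import *
im,c=grab("wrist","w13"); s=sensors.state(); print(s['tool_pos'],s['finger_gap'],s['force'],s['joint_pos'])
R,t=toolT(s); 
a=np.radians(-10.4)
cy=np.array([-np.sin(a),np.cos(a),0]); T=np.c_[[0,0,-1],np.cross(cy,[0,0,-1]),cy]
print(Rot.from_matrix(T@R.T).as_rotvec().round(4))
im,_=grab("scene","s13"); im,_=grab("top","t13"); 
cx=np.array([np.cos(a),np.sin(a),0]); o=t-[0,0,.162]
print("foot tops -x side",proj(c,[o-cx*.030+[0,0,.014],o-cx*.012+[0,0,.014]]))
b=np.array([.5186,-.3172,.105]); print("bar",proj(c,[b-cy*.042,b,b+cy*.042]))
print("plate",proj(c,[b-[0,0,.099]+sx*cx*.03+sy*cy*.06 for sx in(-1,1) for sy in (-1,1)]))
E
```

```text
[ 0.51528087 -0.31652513  0.30823766] 0.01332000282530504 [ 0.0189129   0.94782054 -1.37173851] [ -35.64710881   20.13488538   81.71027122    0.17315437   79.04961547
 -115.27314025]
[-0.0115 -0.011   0.0001]
foot tops -x side [[275.24856466 180.7089542 ]
 [275.31342957 206.81519509]]
bar [[225.20740706 206.21594428]
 [274.74966057 205.98489672]
 [324.18310219 205.76541757]]
plate [[219.79799268 155.28105496]
 [328.24869623 154.90946001]
 [222.33986199 207.3699097 ]
 [326.07168928 206.89488554]]
```

View pics/w13.png

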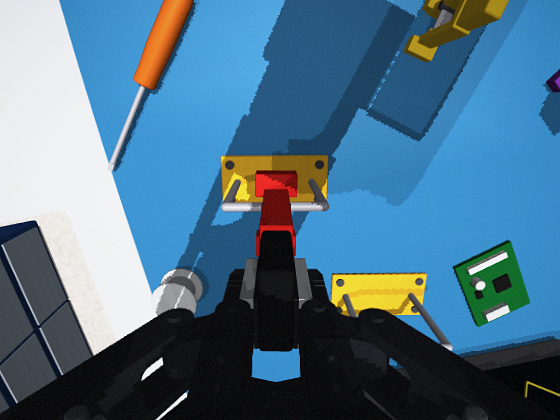

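View pics/s13.png

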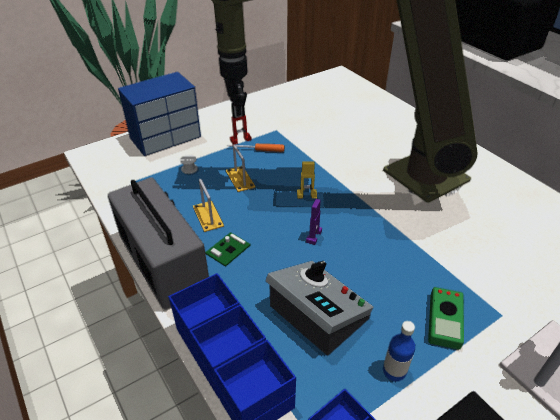

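View pics/t13.png

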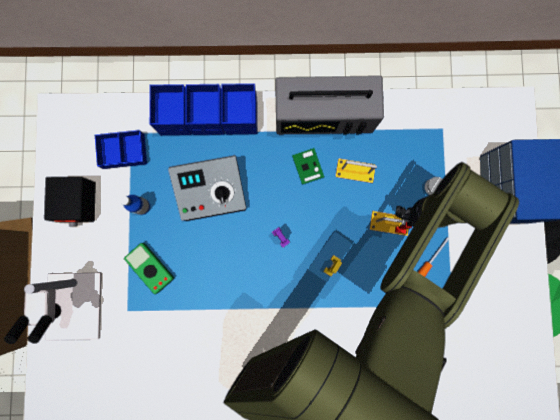

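```bash
python3 - <<'E'
from h import *
s=sensors.state(); c=cam("wrist",s); R,t=toolT(s); a=np.radians(-10.4)
cx=np.array([np.cos(a),np.sin(a),0]); cy=np.array([-np.sin(a),np.cos(a),0]);o=t-[0,0,.162]
for x,z in ((-.03,0),(-.03,.014),(-.02,.014),(-.02,.074),(-.018,.084),(-.018,.125)): print(x,z,proj(c,[o+cx*x+[0,0,z]+cy*y for y in (-.014,.014)]).round(1).tolist())
im=cv2.imread("pics/w13.png"); cv2.imwrite("pics/w13c.png",cv2.resize(np.clip(im[145:265,210:340]*2.0,0,255).astype(np.uint8),None,fx=5,fy=5))
E
```

```text
-0.03 0 [[253.1, 176.8], [293.0, 176.8]]
-0.03 0.014 [[252.0, 181.0], [294.2, 181.0]]
-0.02 0.014 [[252.3, 195.6], [293.9, 195.6]]
-0.02 0.074 [[245.4, 225.5], [301.2, 225.4]]
-0.018 0.084 [[243.9, 236.5], [302.9, 236.4]]
-0.018 0.125 [[234.6, 278.4], [312.7, 278.2]]
```

View pics/w13c.png

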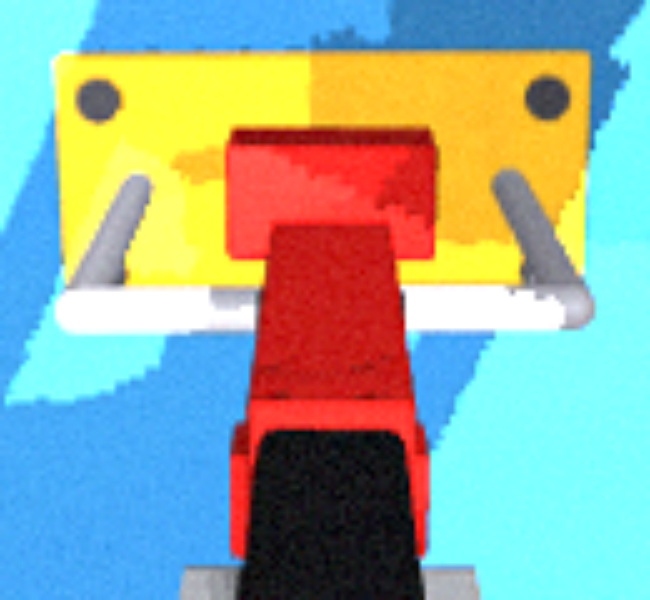

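Wrist view: the bar's centre row is about 206, as predicted. The clip's front foot sits about 6.5 px (roughly 4.5 mm) toward the robot of nominal. I'll correct tilt and x by about 6 mm, lower to just above the bar, and look again.

>>> arm_command(travel=[[0.006, -0.001, 0], [0, 0, -0.012], [0, 0, -0.012], [0, 0, 0], [0, 0, 0]], turn=[[-0.0115, -0.011, 0], [0, 0, 0], [0, 0, 0], [0, 0, 0], [0, 0, 0]], hand=[-1, -1, -1, -1, -1])

```text
time_s: 10.45
tool_pos: [0.5224, -0.3161, 0.2871]
orientation: [-119.8, 89.7, -40.0]
force: [0.4, -0.2, -0.7]
finger_gap: 0.0133
```

```bash
python3 - <<'E'
from h import *
im,c=grab("wrist","w14"); s=sensors.state(); R,t=toolT(s); a=np.radians(-10.4); print(t,s['force'])
cx=np.array([np.cos(a),np.sin(a),0]); cy=np.array([-np.sin(a),np.cos(a),0]);o=t-[0,0,.162]
T=np.c_[[0,0,-1],np.cross(cy,[0,0,-1]),cy];print(Rot.from_matrix(T@R.T).as_rotvec().round(4))
for x,z in ((-.03,0),(-.03,.014),(-.02,.014),(-.02,.084),(-.018,.125)): print(x,z,proj(c,[o+cx*x+[0,0,z]+cy*y for y in (-.014,.014)]).round(1).tolist())
b=np.array([.5186,-.3172,.105]); print("bar",proj(c,[b-cy*.042,b,b+cy*.042]), (b-o)@cx,(b-o)@cy)
im=cv2.imread("pics/w14.png"); cv2.imwrite("pics/w14c.png",cv2.resize(np.clip(im[145:265,210:340]*2.0,0,255).astype(np.uint8),None,fx=5,fy=5))
im,_=grab("scene","s14"); im=cv2.imread("pics/s14.png"); cv2.imwrite("pics/s14c.png",cv2.resize(im[90:200,190:300],None,fx=5,fy=5,interpolation=cv2.INTER_CUBIC))
E
```

```text
[ 0.52281261 -0.31667067  0.2878197 ] [-0.8524385  -1.08868749 -1.52526776]
[ 0.0042  0.0052 -0.0024]
-0.03 0 [[254.9, 174.2], [295.0, 174.4]]
-0.03 0.014 [[253.6, 178.6], [296.2, 178.7]]
-0.02 0.014 [[253.9, 193.3], [295.8, 193.4]]
-0.02 0.084 [[244.4, 231.8], [304.1, 232.0]]
-0.018 0.125 [[234.2, 279.3], [312.9, 279.5]]
bar [[219.62171579 201.42904474]
 [273.36541586 201.5787882 ]
 [327.15067397 201.75369869]] -0.0040478487501681044 -0.0012810925646856712
```

View pics/w14c.png

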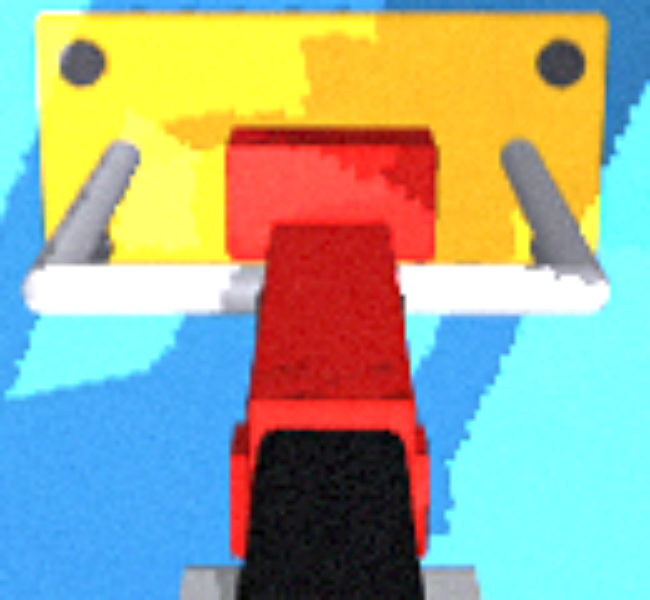

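View pics/s14c.png

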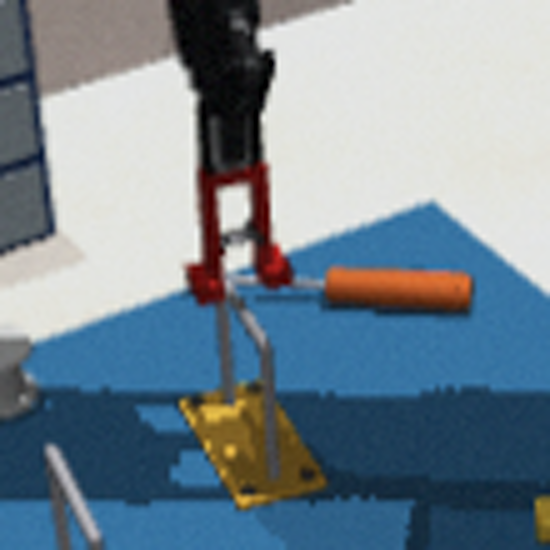

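Both views show the bar centred in the mouth, within about 1 mm in x and 2 mm in y. Descend.

>>> arm_command(travel=[[0, 0, -0.014], [0, 0, -0.014], [0, 0, -0.012], [0, 0, 0], [0, 0, 0]], turn=[[0.004, 0.005, -0.002], [0, 0, 0], [0, 0, 0], [0, 0, 0], [0, 0, 0]], hand=[-1, -1, -1, -1, -1])

```text
time_s: 10.97
tool_pos: [0.5222, -0.3173, 0.2466]
orientation: [68.1, 89.9, 147.7]
force: [1.0, -0.2, -1.4]
finger_gap: 0.0137
```

>>> arm_command(travel=[[0, 0, -0.004], [0, 0, -0.004], [0, 0, -0.004], [0, 0, 0]], turn=[[0, 0, 0], [0, 0, 0], [0, 0, 0], [0, 0, 0]], hand=[-1, -1, -1, -1])

```text
time_s: 11.3
tool_pos: [0.523, -0.318, 0.2359]
orientation: [-120.8, 89.9, -41.2]
force: [1.6, 0.6, 3.2]
finger_gap: 0.0131
```

```bash
python3 - <<'E'
from h import *
s=sensors.state(); print(s['tool_pos'],s['force'],s['torque'])
im,_=grab("scene","s15"); im=cv2.imread("pics/s15.png"); cv2.imwrite("pics/s15c.png",cv2.resize(im[90:200,190:300],None,fx=5,fy=5,interpolation=cv2.INTER_CUBIC))
E
```

```text
[ 0.523      -0.31800441  0.23594735] [1.6202475  0.59890687 3.16029379] [-0.06164974  0.01655234  0.03455597]
```

View pics/s15c.png

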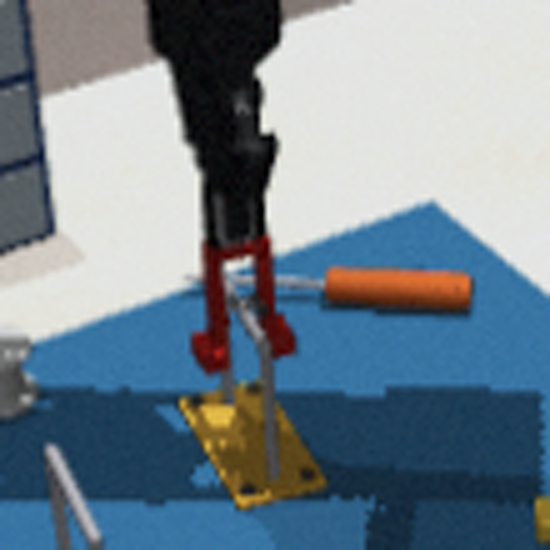

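The bar is in the mouth and the gate has started to load at about 4 N. Press on slowly.

>>> arm_command(travel=[[0, 0, -0.004], [0, 0, -0.004], [0, 0, -0.004], [0, 0, -0.004], [0, 0, 0]], turn=[[0, 0, 0], [0, 0, 0], [0, 0, 0], [0, 0, 0], [0, 0, 0]], hand=[-1, -1, -1, -1, -1])

```text
time_s: 11.77
tool_pos: [0.5212, -0.3174, 0.2194]
orientation: [93.5, 89.8, 173.1]
force: [-3.2, 0.7, 3.0]
finger_gap: 0.0135
```

>>> arm_command(travel=[[0, 0, -0.004], [0, 0, -0.004], [0, 0, -0.003], [0, 0, 0], [0, 0, 0]], turn=[[0, 0, 0], [0, 0, 0], [0, 0, 0], [0, 0, 0], [0, 0, 0]], hand=[-1, -1, -1, -1, -1])

```text
time_s: 12.18
tool_pos: [0.5229, -0.3176, 0.2078]
orientation: [-2.9, 90.0, 76.6]
force: [0.4, -0.3, -1.8]
finger_gap: 0.0129
```

>>> arm_command(travel=[[0, 0, -0.003], [0, 0, -0.002], [0, 0, 0]], turn=[[0, 0, 0], [0, 0, 0], [0, 0, 0]], hand=[-1, -1, -1])

```text
time_s: 12.43
tool_pos: [0.5225, -0.3175, 0.2029]
orientation: [66.4, 90.0, 145.9]
force: [-0.6, -1.7, -2.4]
finger_gap: 0.0132
```

```bash
python3 - <<'E'
from h import *
s=sensors.state(); print(s['tool_pos'],s['force'],s['torque'])
im,_=grab("scene","s16"); im=cv2.imread("pics/s16.png"); cv2.imwrite("pics/s16c.png",cv2.resize(im[100:190,200:290],None,fx=6,fy=6,interpolation=cv2.INTER_CUBIC))
im,_=grab("wrist","w16")
E
```

```text
[ 0.52252562 -0.31748692  0.20291517] [-0.55211069 -1.67207334 -2.39965109] [-0.00756306  0.05011228 -0.06996927]
```

View pics/s16c.png

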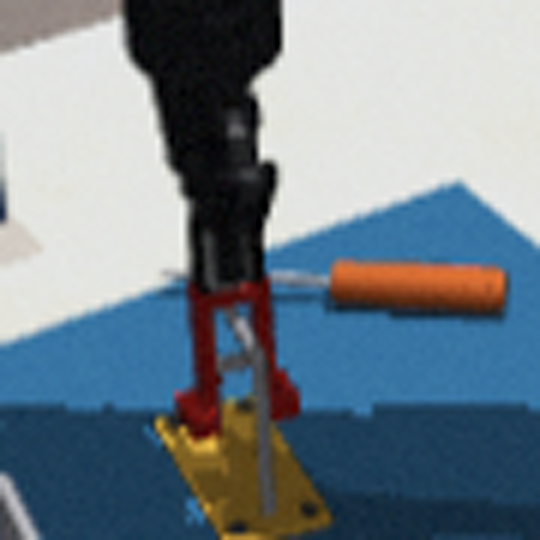

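View pics/w16.png

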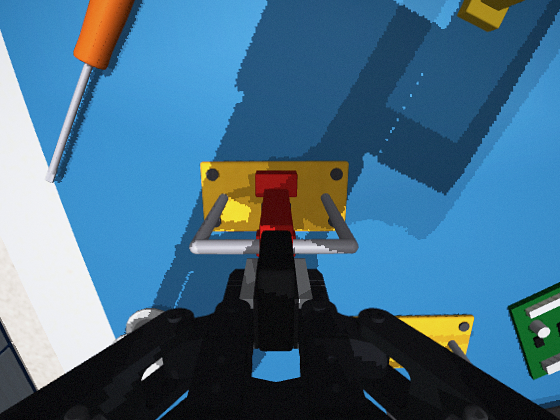

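The gate is visible level and shut below the bar (crop 235,355), and the force is back to just the clip's weight. Lower until the roof nearly rests on the bar, then release.

>>> arm_command(travel=[[0, 0, -0.002], [0, 0, -0.002], [0, 0, 0]], turn=[[0, 0, 0], [0, 0, 0], [0, 0, 0]], hand=[-1, -1, -1])

```text
time_s: 12.78
tool_pos: [0.5223, -0.3174, 0.1991]
orientation: [71.8, 90.0, 151.4]
force: [-0.6, 0.4, -2.0]
finger_gap: 0.0133
```

>>> arm_command(travel=[[0, 0, -0.0015], [0, 0, 0]], turn=[[0, 0, 0], [0, 0, 0]], hand=[-1, -1])

```text
time_s: 12.95
tool_pos: [0.5224, -0.3175, 0.1978]
orientation: [87.8, 90.0, 167.3]
force: [-0.1, -1.0, -1.2]
finger_gap: 0.0136
```

>>> arm_command(travel=[[0, 0, -0.001], [0, 0, 0], [0, 0, 0], [0, 0, 0], [0, 0, 0]], turn=[[0, 0, 0], [0, 0, 0], [0, 0, 0], [0, 0, 0], [0, 0, 0]], hand=[-1, -1, 0.3, 0.3, 0.3])

```text
time_s: 13.37
tool_pos: [0.5227, -0.3177, 0.1973]
orientation: [-124.2, 90.0, -44.7]
force: [-0.9, -0.5, 0.1]
finger_gap: 0.0489
```

```bash
python3 - <<'E'
from h import *
s=sensors.state(); print(s['tool_pos'],s['force'],s['finger_gap'])
im,_=grab("wrist","w17")
E
```

```text
[ 0.52273065 -0.31772951  0.19733088] [-0.91359891 -0.50657192  0.11640322] 0.04889025270041539
```

View pics/w17.png

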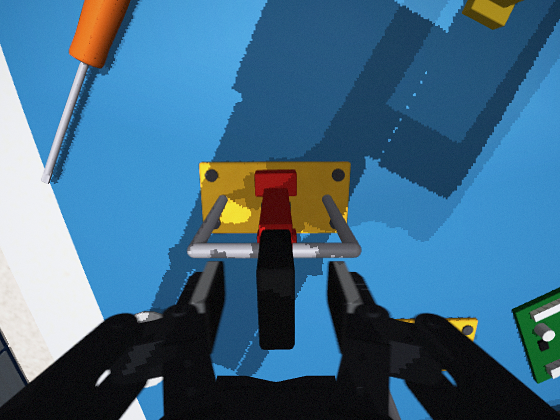

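The fingers are clear of the handle on both sides (column 277, fingers at 215 and 340). Retreat upward.

>>> arm_command(travel=[[0, 0, 0.02], [0, 0, 0.035], [0, 0, 0.04], [0, 0, 0.04], [-0.02, 0, 0.03]], turn=[[0, 0, 0], [0, 0, 0], [0, 0, 0], [0, 0, 0], [0, 0, 0]], hand=[0.3, 0.3, 0.3, 0.3, 0.3])

```text
time_s: 13.83
tool_pos: [0.5056, -0.3183, 0.3656]
orientation: [-106.1, 89.6, -26.5]
force: [0.9, -1.5, 0.6]
finger_gap: 0.0553
```

>>> arm_command(travel=[[0, 0.03, 0], [0, 0.03, 0], [0, 0.03, 0], [0, 0, 0], [0, 0, 0]], turn=[[0, 0, 0], [0, 0, 0], [0, 0, 0], [0, 0, 0], [0, 0, 0]], hand=[0.3, 0.3, 0.3, 0.3, 0.3])

```text
time_s: 14.25
tool_pos: [0.5024, -0.2263, 0.3626]
orientation: [-126.3, 89.9, -46.6]
force: [-0.6, 0.1, -0.4]
finger_gap: 0.0556
```

>>> arm_command(travel=[[0, 0, 0], [0, 0, 0], [0, 0, 0], [0, 0, 0], [0, 0, 0]], turn=[[0, 0, 0], [0, 0, 0], [0, 0, 0], [0, 0, 0], [0, 0, 0]], hand=[0.3, 0.3, 0.3, 0.3, 0.3])

```text
time_s: 14.67
tool_pos: [0.5026, -0.2284, 0.3617]
orientation: [97.4, 90.0, 176.9]
force: [0.3, -0.4, -0.7]
finger_gap: 0.0558
```

```bash
python3 - <<'E'
from h import *
s=sensors.state(); print(s['tool_pos'],s['force'],s['time_s'])
grab("wrist","w18"); im,_=grab("scene","s18"); grab("top","t18")
im=cv2.imread("pics/s18.png"); a=cv2.resize(im[110:190,205:285],None,fx=6,fy=6,interpolation=cv2.INTER_CUBIC)
b=cv2.resize(im[240:310,280:340],None,fx=5,fy=6,interpolation=cv2.INTER_CUBIC)
b=cv2.copyMakeBorder(b,0,a.shape[0]-b.shape[0],0,0,0); cv2.imwrite("pics/s18c.png",np.hstack([a,b]))
E
```

```text
[ 0.50255643 -0.22836542  0.36169365] [ 0.29923669 -0.44199707 -0.66257551] 14.6667
```

View pics/s18c.png

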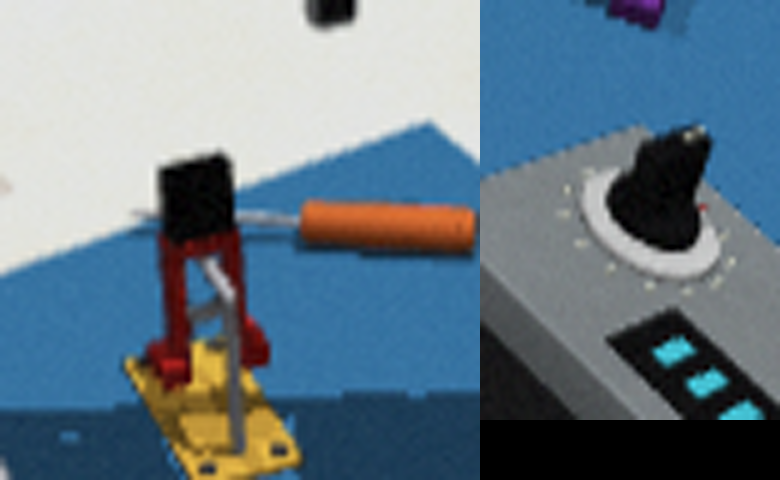

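View pics/w18.png

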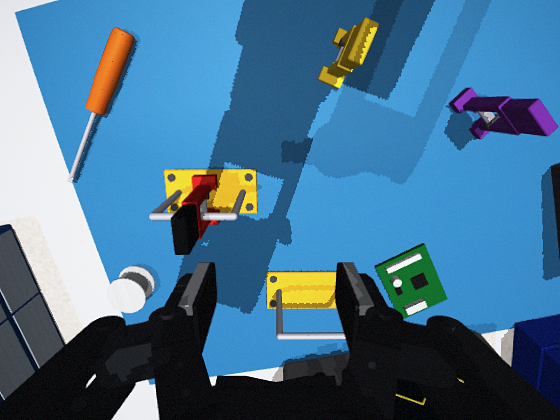

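View pics/t18.png

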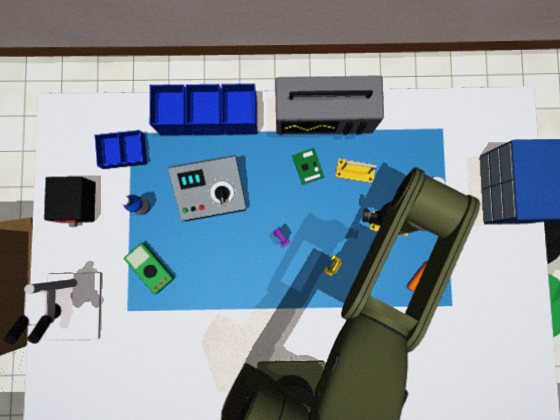

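The clip hangs upright at crop (200,260), with the bar under its roof and the gate shut beneath at (205,305). The knob pointer faces the tick, the bystanders haven't moved, and the gripper is clear.

```bash
python3 -c "
from bench import r
print(r.job_done())"
```

```text
the job is handed in; nothing more can be done
None
```

I turned the output knob back to its end stop in one grasp, then hung the red clip on the right-hand lock eye with its gate shut, and handed the job in at about 15 s. The hand-in gave no verdict, so the results below are from my own checks.

- **Knob:** turned anticlockwise until the torque about its axis jumped to about 2.4 N m at the stop. The pointer then measured about 0.00 rad from the supply's stop direction. The red tick itself measured 0.04 rad off that direction, which is within measurement error.
- **Clip:** I pressed it down slowly. Force readings between steps stayed around 3 to 6 N, then fell back to just the clip's weight once the gate snapped shut. I lowered it until the roof almost rested on the bar, then let go.
- **Last pictures:** the clip hangs upright with the bar between its roof and the shut gate. The gripper is clear, with about 0 N on the tool.
- **Bystanders:** none looks moved. I judged this by eye, and in the last overhead view the arm hid the spool and part of the screwdriver. Both showed in the wrist picture.
- **Disagreement:** the held clip looked about 3 to 4 mm off where I expected it in the hand. I corrected for that before pressing.

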